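# Fit the gearbox mounting brackets from the lift-and-slide case

## Robot

A 6-joint arm with a two-finger parallel gripper is mounted at the origin on the work surface. World frame = base frame: x ahead of the robot, y to its left, z up, the work surface at z = 0. Lengths are in mm, angles in rad, forces in N, time in s.
With the tool pointing down it reaches from about 400 to 925 mm from the base axis. Payload 12.5 kg.
Tool frame: the origin (TCP) lies on the centre line of the jaws, within the pads' length; the fingertips stand 25 mm ahead of it and the grasp point (between the pads) lies 6 mm ahead of it (env.tip_extent is the distance from the TCP to the fingertips, in mm); x points along the fingers, z is the direction in which the jaws open and shut, and the axes are right-handed (so a half turn about x gives the same grasp; the last joint's range is limited). The gripper opens to 95 mm and grips with 3 to 60 N. Pads are 20 mm wide; open, the fingers measure 119 mm over their backs; the gripper's body (75 mm by 180 mm) begins 59 mm behind the grasp point.
Start: joints at [1.101, 0.491, 1.559, -0, 1.092, -0.106], TCP at [222.376, 584.117, 239.661] pointing down, gripper open.
Joint ranges: [-3.1, 3.1], [-0.84, 2.19], [0.05, 2.79], [-1.13, 4.28], [0.06, 2.93], [-2.69, 2.69]. Speed limits (rad/s): [2.22, 2.22, 2.79, 3.14, 3.14, 3.14].

## Interface

Orientations are given as [roll, pitch, yaw] about the fixed x, y, z axes, in that order (R = Rz(yaw) Ry(pitch) Rx(roll)).
In Python, from cell import env gives the robot as it stands.
- The arm moves only by the tool step_arm, never from a script. Its argument "rows" is a list of rows, each a list of 6 numbers: the shift along the tool's x, y, z in mm, then the turn, a rotation vector about the tool's x, y, z in rad. In form: [[x, y, z, wx, wy, wz], ...]. A call has 1 to 8 rows; each row shifts and turns the pose as measured when the row begins, along the tool's axes as they then stand; what a row does not reach is not made up. A row lasts 1/8 s, in which the tool goes at most 62.5 mm and 10.7 degrees, less where a joint would pass 70% of its speed; a pose out of reach is approached as far as the arm can. A call is refused whole if a number of a shift passes 62.5 or a number of a turn 0.188, either way. A call with a gripper value outside its range is refused whole. "grip" is the finger opening in mm, from 0 to 95.1, set as the call begins (left out, the last holds). The fingers move at their own pace and stop on an object; the grip force is fixed at half the most. Time passes only in rows, so rows that do not move let the fingers close. It gives the time, the measured TCP pose, the force and the opening at its end, in the units of the state.
- env.state(): the state, without advancing time (a new reading comes with each control period).
- env.read_camera(name): name is "side" or "top"; returns the picture (384x512x3 uint8, red, green, blue); there is no depth.
- env.get_calibration(name): a dict with "fx", "fy", "cx", "cy" (pixels), "D" ([k1, k2, p1, p2, k3] as OpenCV has them; the pictures are not rectified), "pose" (4x4, takes a point from camera to world coordinates). Camera axes: x right, y down, z forward; pixel columns grow to the right and rows downward; lengths in mm; the calibration is good to about 2 mm. A picture is of the moment at which its call begins. get_calibration takes no time and is no camera call.
- env.job_done(): hands the job in, once; it reports no verdict.
The state is a dict: "t": time; "joints": joint angles; "qvel": joint speeds; "tau": joint torques, N m; "eef_pos": TCP position; "tcp_rot": TCP orientation; "ft_force": force on the tool from outside, world axes, zero at the start; "moment": the same for the moment, N m; "opening": opening from 0.0 (shut) to 1.0 (fully open).
Only numpy, scipy, OpenCV 4.12 (cv2) and the standard library are available. Lean on these libraries where they do the work, as an engineer would, in place of code of your own. Each camera call takes 0.05 s, during which the arm holds its last target.

## Task

Lift the recessed hatch of the grey storage case out of its seat and slide it along its channels until the well is fully open, without lifting it out of the channels. Take out every mounting bracket in there and fit each on a pad of its own on the gearbox casing, feeling for its two holes to drop over the studs, so that it lies flat and fully down on the pad. Then slide the hatch back, let it drop into its seat, and leave everything else on the bench where it is.

Things in the scene. Friction and masses are not known exactly. Their poses are not given: they have to be found in the camera images.
- case: grey steel storage case with a lift-and-slide hatch, fixed to the bench, 282 (x) x 290 (y) x 89 mm. Origin: centre of the whole footprint, on the bench; z up, y along the channels (yaw within 0.12 of the bench axes). The well under the hatch is the -y half; the +y half is the open runway. Rails (top 89 mm up) guide the hatch's two x edges all along, with 3 mm play
- well (a point): centre of the well's floor, 8 mm above the case's origin and 70 mm to its -y; axes as the case's. The well is 244 (x) by 132 (y) mm clear; wooden strips along its two x sides, 16 mm higher than the floor, keep brackets within x = +-98 mm
- seat (a point): where the hatch's origin lies when shut: 73 mm above the case's origin, 70 mm to its -y. The hatch rests there on ledges, recessed 6 mm, with 4 mm play in y
- park (a point): where the hatch's origin lies when open: 79 mm above the case's origin, 70 mm to its +y, on two runway ledges level with the cross wall (6 mm above the seat, so the hatch must rise over 6 mm to slide). It lies well from 12 mm short of here to the end stop 10 mm beyond; nearer, it still covers the well
- hatch: loose aluminium hatch plate 260 (x) x 124 (y) x 6 mm, about 0.5 kg, with a bar handle on top. Origin: centre of its underside; axes as the case's when in place
- hatch_bar (a point): centre of the hatch's handle bar, 33 mm above the hatch's underside: a 14 x 14 mm bar 70 mm long along the hatch's x (pinch it across y), on two posts 22 mm tall that stand at x = +-28 mm
- casing: aluminium gearbox casing fixed to the bench, 130 (x) x 280 (y) mm, top face 56 mm up, with four raised pads in a row along its y. Origin: centre of its underside; z up
- pad0 (a point): centre of the top face of casing pad 0 (y = -99 mm, 62 mm above the casing's origin; axes as the casing's). The pad is 100 (x) x 50 (y) mm; two upright studs, 12 mm thick and 20 mm tall with 3 mm tapered tops, stand on it at x = +-34 mm
- pad1 (a point): centre of the top face of casing pad 1 (y = -33 mm, 62 mm above the casing's origin; axes as the casing's). The pad is 100 (x) x 50 (y) mm; two upright studs, 12 mm thick and 20 mm tall with 3 mm tapered tops, stand on it at x = +-34 mm
- pad2 (a point): centre of the top face of casing pad 2 (y = 33 mm, 62 mm above the casing's origin; axes as the casing's). The pad is 100 (x) x 50 (y) mm; two upright studs, 12 mm thick and 20 mm tall with 3 mm tapered tops, stand on it at x = +-34 mm
- pad3 (a point): centre of the top face of casing pad 3 (y = 99 mm, 62 mm above the casing's origin; axes as the casing's). The pad is 100 (x) x 50 (y) mm; two upright studs, 12 mm thick and 20 mm tall with 3 mm tapered tops, stand on it at x = +-34 mm
- bracket0: dark steel bracket (3 or 4 alike; an absent one reads None): foot 96 (x) x 46 (y) x 8 mm with two 14.5 mm through holes at x = +-34 mm, and in its middle an upright lug 44 mm (x; 34 in its top 12 mm) by 14 mm (y), top 62 mm above the underside: pinch it across y. About 0.3 kg. Origin: centre of the underside; z up. Starts upright on the well floor, x along the case's y; fits either way round
- bracket1: dark steel bracket (3 or 4 alike; an absent one reads None): foot 96 (x) x 46 (y) x 8 mm with two 14.5 mm through holes at x = +-34 mm, and in its middle an upright lug 44 mm (x; 34 in its top 12 mm) by 14 mm (y), top 62 mm above the underside: pinch it across y. About 0.3 kg. Origin: centre of the underside; z up. Starts upright on the well floor, x along the case's y; fits either way round
- bracket2: dark steel bracket (3 or 4 alike; an absent one reads None): foot 96 (x) x 46 (y) x 8 mm with two 14.5 mm through holes at x = +-34 mm, and in its middle an upright lug 44 mm (x; 34 in its top 12 mm) by 14 mm (y), top 62 mm above the underside: pinch it across y. About 0.3 kg. Origin: centre of the underside; z up. Starts upright on the well floor, x along the case's y; fits either way round
- bracket3: dark steel bracket (3 or 4 alike; an absent one reads None): foot 96 (x) x 46 (y) x 8 mm with two 14.5 mm through holes at x = +-34 mm, and in its middle an upright lug 44 mm (x; 34 in its top 12 mm) by 14 mm (y), top 62 mm above the underside: pinch it across y. About 0.3 kg. Origin: centre of the underside; z up. Starts upright on the well floor, x along the case's y; fits either way round
- spanner: bystander: steel spanner lying between the case and the casing, 180 mm long, 14 mm high or less
- screwdriver: bystander: screwdriver lying near the robot, 200 mm long
- tape_roll: bystander: grey roll lying flat, 90 mm across, 30 mm high, near the robot
- spray_can: bystander: blue can, 60 mm across, 190 mm tall, on the far side
- oil_bottle: bystander: black oil bottle, 76 mm across, 210 mm tall, on the far side
- bolt_jar: bystander: clear jar with a red cap, 70 mm across, 90 mm tall, on the far side
- carton: bystander: cardboard carton 100 x 140 x 70 mm, on the far side

How it is judged (in metres and radians):
On the way, in this order (a step that is already met when the one before it is completed fails the run):
1. the hatch lies flat on the runway of its channels, the well fully open (y of hatch in the frame of case above 0.058 m and z of hatch in the frame of case between 0.075 and 0.083 m and angle between hatch's own z axis and vertical below 0.05 rad and linear speed of hatch below 0.02 m/s), for 0.2 s.
2. every bracket is seated over the studs of a pad (((horizontal distance between bracket0 and pad0 below 0.004 m and z of bracket0 in the frame of pad0 between -0.003 and 0.003 m and angle between bracket0's own z axis and vertical below 0.06 rad and angle between the x axis of bracket0 and the x axis of casing, either way round below 0.08 rad) or (horizontal distance between bracket0 and pad1 below 0.004 m and z of bracket0 in the frame of pad1 between -0.003 and 0.003 m and angle between bracket0's own z axis and vertical below 0.06 rad and angle between the x axis of bracket0 and the x axis of casing, either way round below 0.08 rad) or (horizontal distance between bracket0 and pad2 below 0.004 m and z of bracket0 in the frame of pad2 between -0.003 and 0.003 m and angle between bracket0's own z axis and vertical below 0.06 rad and angle between the x axis of bracket0 and the x axis of casing, either way round below 0.08 rad) or (horizontal distance between bracket0 and pad3 below 0.004 m and z of bracket0 in the frame of pad3 between -0.003 and 0.003 m and angle between bracket0's own z axis and vertical below 0.06 rad and angle between the x axis of bracket0 and the x axis of casing, either way round below 0.08 rad)) and ((horizontal distance between bracket1 and pad0 below 0.004 m and z of bracket1 in the frame of pad0 between -0.003 and 0.003 m and angle between bracket1's own z axis and vertical below 0.06 rad and angle between the x axis of bracket1 and the x axis of casing, either way round below 0.08 rad) or (horizontal distance between bracket1 and pad1 below 0.004 m and z of bracket1 in the frame of pad1 between -0.003 and 0.003 m and angle between bracket1's own z axis and vertical below 0.06 rad and angle between the x axis of bracket1 and the x axis of casing, either way round below 0.08 rad) or (horizontal distance between bracket1 and pad2 below 0.004 m and z of bracket1 in the frame of pad2 between -0.003 and 0.003 m and angle between bracket1's own z axis and vertical below 0.06 rad and angle between the x axis of bracket1 and the x axis of casing, either way round below 0.08 rad) or (horizontal distance between bracket1 and pad3 below 0.004 m and z of bracket1 in the frame of pad3 between -0.003 and 0.003 m and angle between bracket1's own z axis and vertical below 0.06 rad and angle between the x axis of bracket1 and the x axis of casing, either way round below 0.08 rad)) and ((horizontal distance between bracket2 and pad0 below 0.004 m and z of bracket2 in the frame of pad0 between -0.003 and 0.003 m and angle between bracket2's own z axis and vertical below 0.06 rad and angle between the x axis of bracket2 and the x axis of casing, either way round below 0.08 rad) or (horizontal distance between bracket2 and pad1 below 0.004 m and z of bracket2 in the frame of pad1 between -0.003 and 0.003 m and angle between bracket2's own z axis and vertical below 0.06 rad and angle between the x axis of bracket2 and the x axis of casing, either way round below 0.08 rad) or (horizontal distance between bracket2 and pad2 below 0.004 m and z of bracket2 in the frame of pad2 between -0.003 and 0.003 m and angle between bracket2's own z axis and vertical below 0.06 rad and angle between the x axis of bracket2 and the x axis of casing, either way round below 0.08 rad) or (horizontal distance between bracket2 and pad3 below 0.004 m and z of bracket2 in the frame of pad3 between -0.003 and 0.003 m and angle between bracket2's own z axis and vertical below 0.06 rad and angle between the x axis of bracket2 and the x axis of casing, either way round below 0.08 rad)) and ((horizontal distance between bracket3 and pad0 below 0.004 m and z of bracket3 in the frame of pad0 between -0.003 and 0.003 m and angle between bracket3's own z axis and vertical below 0.06 rad and angle between the x axis of bracket3 and the x axis of casing, either way round below 0.08 rad) or (horizontal distance between bracket3 and pad1 below 0.004 m and z of bracket3 in the frame of pad1 between -0.003 and 0.003 m and angle between bracket3's own z axis and vertical below 0.06 rad and angle between the x axis of bracket3 and the x axis of casing, either way round below 0.08 rad) or (horizontal distance between bracket3 and pad2 below 0.004 m and z of bracket3 in the frame of pad2 between -0.003 and 0.003 m and angle between bracket3's own z axis and vertical below 0.06 rad and angle between the x axis of bracket3 and the x axis of casing, either way round below 0.08 rad) or (horizontal distance between bracket3 and pad3 below 0.004 m and z of bracket3 in the frame of pad3 between -0.003 and 0.003 m and angle between bracket3's own z axis and vertical below 0.06 rad and angle between the x axis of bracket3 and the x axis of casing, either way round below 0.08 rad))), for 0.2 s.
At the end, for the whole second after the job is handed in: each bracket lies flat (0.06 rad) and fully down on a pad over its studs (within 4 mm sideways, 3 mm in height, 0.08 rad in yaw); the hatch is back in its recess (underside under 75.5 mm up, flat within 0.03 rad, y -80 to -60 mm in the case); released (all of step 2 and y of hatch in the frame of case between -0.08 and -0.06 m and z of hatch in the frame of case below 0.0755 m and angle between hatch's own z axis and vertical below 0.03 rad and linear speed of hatch below 0.02 m/s); the robot touches nothing.
It fails at once if the hatch is lifted out of its channels (underside more than 40 mm above its seat) (z of hatch in the frame of case above 0.113 m).
It fails at once if a bystander is pushed more than 30 mm from its place or tipped over (distance of any of spanner, screwdriver, tape_roll, spray_can, oil_bottle, bolt_jar, carton from where it was at the start of the episode above 0.03 m or angle between any of spanner, screwdriver, tape_roll, spray_can, oil_bottle, bolt_jar, carton's own z axis and vertical above 0.5 rad).
Of bracket0, bracket1, bracket2, bracket3 only 3 to 4 are there at a start; the rules pass over those that are not, and their reading is None.
At some moment in a run one of bracket0, bracket1, bracket2, bracket3 may be knocked a few centimetres aside while the robot is not near it.
It also fails if it takes over 210 s, if anything falls off the work surface, if the arm or the gripper's body presses on something with over 40 N, if the wrist force passes 120 N, or if a joint passes its speed limit or range.

## Working session

There is one attempt and no reset: what is moved stays moved. The work goes in short steps, Python scripts to look and compute and a tool call to move; the robot and the scene stay as the last step left them, time stands still between calls to the robot, and variables do not carry over. Pictures are saved under pics/ and viewed, and the job is handed in when it is done.

Besides the shell and the picture viewer there is one more tool, called as a command line: name --pt "numbers of a row" for each row, then --argument value for the rest. step_arm: Moves the arm, as the interface text tells. Its arguments: {"type":"object","properties":{"rows":{"type":"array","items":{"type":"array","items":{"type":"number"}}},"grip":{"type":"number"}},"required":["rows"]}

```bash
ls; mkdir -p pics; python3 - <<'E'
from cell import env
import cv2
for n in("side","top"):
    im=env.read_camera(n); cv2.imwrite(f"pics/{n}0.png",im[:,:,::-1])
    print(n,env.get_calibration(n))
print(env.state(),env.tip_extent)
E
```

```text
pics
side {'fx': 350.1378763620882, 'fy': 350.1378763620882, 'cx': 261.08238271944606, 'cy': 195.04183645592838, 'D': array([-0.09245494,  0.        ,  0.        ,  0.        ,  0.        ]), 'pose': array([[-9.96871136e-01, -4.52673932e-02,  6.47981595e-02,
         4.71985180e+02],
       [-7.82675920e-02,  6.79898256e-01, -7.29117648e-01,
         7.05720111e+02],
       [-1.10509003e-02, -7.31907934e-01, -6.81313917e-01,
         7.58548998e+02],
       [ 0.00000000e+00,  0.00000000e+00,  0.00000000e+00,
         1.00000000e+00]])}
top {'fx': 390.153838022645, 'fy': 390.153838022645, 'cx': 262.273158092019, 'cy': 183.4173808232141, 'D': array([-0.12522392,  0.        ,  0.        ,  0.        ,  0.        ]), 'pose': array([[-5.03294984e-03, -9.95877453e-01,  9.05691367e-02,
         4.45637330e+02],
       [-9.99913590e-01,  3.91197269e-03, -1.25502967e-02,
         4.22614632e+00],
       [ 1.21442535e-02, -9.06244756e-02, -9.95811087e-01,
         1.10504815e+03],
       [ 0.00000000e+00,  0.00000000e+00,  0.00000000e+00,
         1.00000000e+00]])}
{'t': 0.1, 'joints': array([ 1.10141723e+00,  4.91506126e-01,  1.55938024e+00, -3.58906567e-05,
        1.09169556e+00, -1.05597413e-01]), 'qvel': array([ 0.00135443, -0.0010886 , -0.00236256,  0.00181145, -0.0017577 ,
        0.0004995 ]), 'tau': array([ 2.25060343e-03, -6.13623762e+01, -2.58607525e+01,  6.93064230e-02,
        4.71539015e-02, -8.18694548e-05]), 'eef_pos': array([222.28207658, 583.93810999, 239.11876321]), 'tcp_rot': array([ 3.06816249,  1.56980654, -2.00799161]), 'ft_force': array([-0.41541906, -0.37696255,  0.19190506]), 'moment': array([ 0.04407658, -0.00685223,  0.02476092]), 'opening': 1.0007759571573616} 25.0
```

View pics/side0.png

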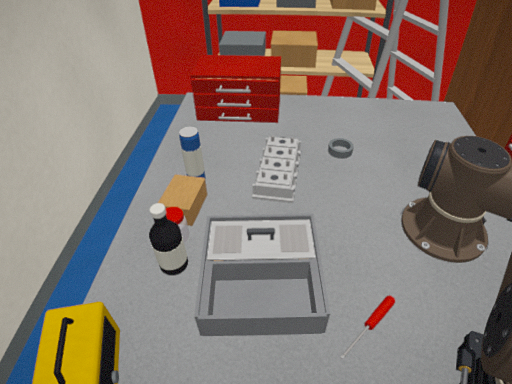

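View pics/top0.png

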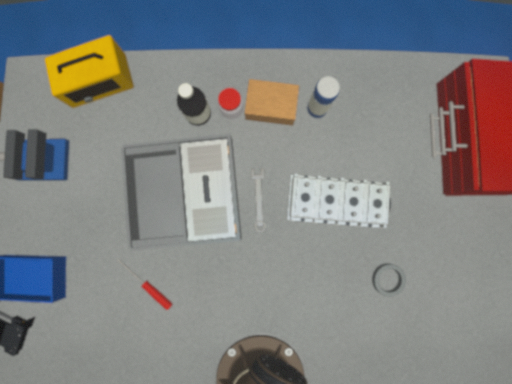

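The side view (camera at +y) shows the case with its white hatch shut at about (262,240) and the casing at (278,168). In the top view the case is at (182,190), the hatch bar at (206,188), the spanner at (259,200) and the casing at (340,200). I'll zoom in next.

```bash
cat > h.py <<'E'
import numpy as np, cv2
from cell import env
def cal(n):
    c=env.get_calibration(n);K=np.array([[c['fx'],0,c['cx']],[0,c['fy'],c['cy']],[0,0,1.]]);return K,np.array(c['D']),np.array(c['pose'])
def ray(n,uv):
    K,D,P=cal(n);p=cv2.undistortPoints(np.array(uv,float).reshape(-1,1,2),K,D).reshape(-1,2)
    d=np.c_[p,np.ones(len(p))]@P[:3,:3].T;return P[:3,3],d
def onz(n,uv,z):
    o,d=ray(n,uv);s=(z-o[2])/d[:,2];return o+s[:,None]*d
def proj(n,X):
    K,D,P=cal(n);T=np.linalg.inv(P);r=cv2.Rodrigues(T[:3,:3])[0]
    return cv2.projectPoints(np.array(X,float).reshape(-1,1,3),r,T[:3,3],K,D)[0].reshape(-1,2)
def tri(a,b):
    o1,d1=ray("top",[a]);o2,d2=ray("side",[b]);d1=d1[0];d2=d2[0]
    s=np.linalg.lstsq(np.c_[d1,-d2],o2-o1,rcond=None)[0];p=o1+s[0]*d1;q=o2+s[1]*d2
    return (p+q)/2,np.linalg.norm(p-q)
def snap(tag,names=("top","side")):
    r=[]
    for n in names:
        im=env.read_camera(n)[:,:,::-1].copy();cv2.imwrite(f"pics/{n}_{tag}.png",im);r.append(im)
    return r
def crop(im,x0,y0,x1,y1,k,out):
    cv2.imwrite(out,cv2.resize(im[y0:y1,x0:x1],None,fx=k,fy=k,interpolation=cv2.INTER_CUBIC))
E
python3 - <<'E'
from h import *
t=cv2.imread("pics/top0.png");s=cv2.imread("pics/side0.png")
crop(t,115,125,245,255,4.6,"pics/c1.png")
crop(t,280,165,400,235,6,"pics/c2.png")
crop(s,190,205,340,340,4.4,"pics/c3.png")
crop(s,245,130,310,205,8,"pics/c4.png")
E
```

```text
(no output)
```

View pics/c1.png

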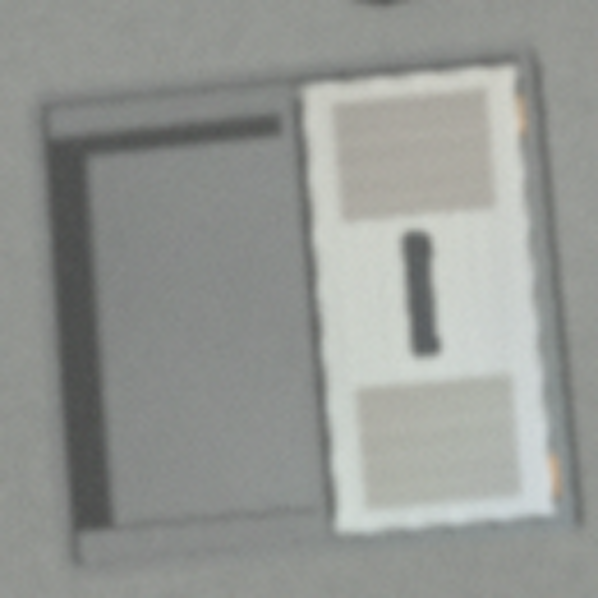

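View pics/c2.png

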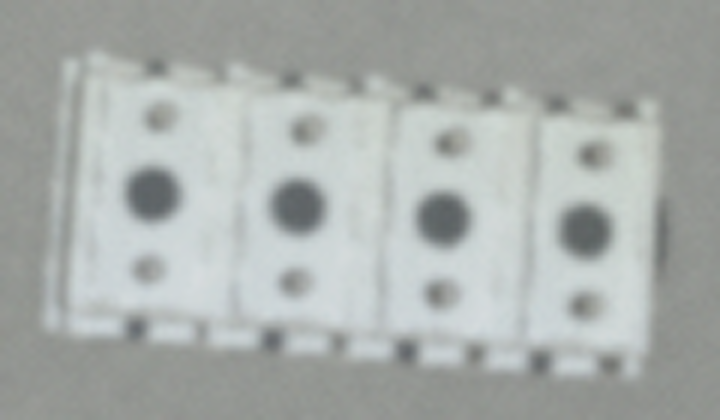

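View pics/c3.png

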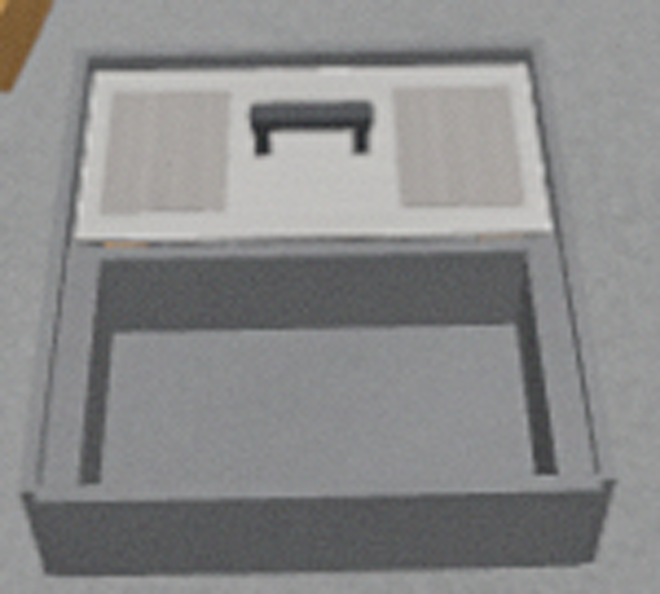

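View pics/c4.png

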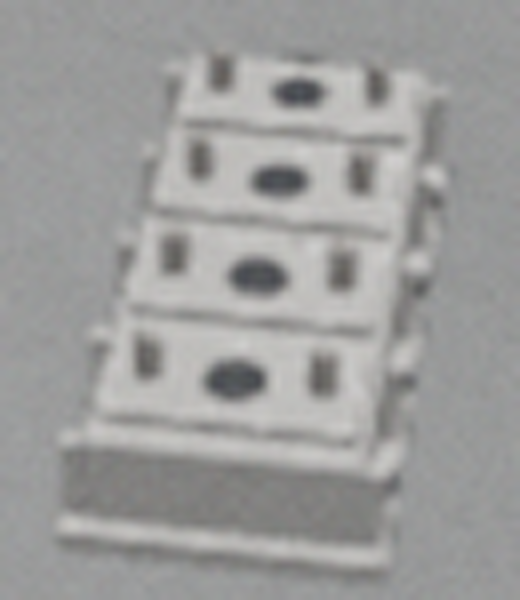

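```bash
python3 - <<'E'
from h import *
t=cv2.imread("pics/top0.png");s=cv2.imread("pics/side0.png")
def blobs(im,box,thr,amin,bright=False):
    x0,y0,x1,y1=box;g=cv2.cvtColor(im,cv2.COLOR_BGR2GRAY)[y0:y1,x0:x1]
    g=cv2.resize(g,None,fx=4,fy=4,interpolation=cv2.INTER_CUBIC)
    m=(g>thr if bright else g<thr).astype(np.uint8)
    out=[]
    for c in cv2.findContours(m,cv2.RETR_EXTERNAL,cv2.CHAIN_APPROX_NONE)[0]:
        if cv2.contourArea(c)<amin*16: continue
        M=cv2.moments(c);out.append(((M['m10']/M['m00']+.5)/4-.5+x0,(M['m01']/M['m00']+.5)/4-.5+y0,cv2.contourArea(c)/16,(cv2.minAreaRect(c.astype(np.float32)/4),)))
    return out
for n,im,box in(("top",t,(285,170,395,232)),("side",s,(245,132,310,190))):
    for b in blobs(im,box,110,20 if n=="top" else 8):
        print(n,np.round(b[:3],2),onz(n,[b[:2]],62)[0].round(1))
for b in blobs(t,(195,165,225,212),110,40):
    print("bar top",np.round(b[:3],2),b[3],onz("top",[b[:2]],113)[0].round(1))
    print(onz("top",cv2.boxPoints(b[3][0])+[195,165],113).round(1))
for b in blobs(s,(240,222,285,245),100,20):
    print("bar side",np.round(b[:3],2),b[3])
for b in blobs(t,(175,130,245,245),175,300,True):
    r=cv2.boxPoints(b[3][0])+[175,130]; print("hatch",np.round(b[:3],1),onz("top",[b[:2]],79).round(1),onz("top",r,79).round(1).tolist())
# case rail corners (top crop c1)
c=np.array([[45,103],[537,55],[578,522],[78,560]])/4.6+[115,125]
print(onz("top",c,89).round(1))
cs=np.array([[80,52],[545,52],[612,485],[25,495]])/4.4+[190,205]
print(onz("side",cs,89).round(1))
E
```

```text
top [377.19 203.05  26.81] [ 485.8 -320.4   62. ]
top [353.39 200.95  27.12] [ 492.  -254.8   62. ]
top [329.28 198.91  28.25] [ 497.9 -189.1   62. ]
top [304.9  196.89  29.12] [ 503.7 -123.2   62. ]
side [273.94 177.07  19.88] [ 505.  -123.6   62. ]
side [276.79 164.07  16.47] [ 499.1 -189.3   62. ]
side [279.5  152.09  13.19] [ 493.  -255.4   62. ]
side [281.9  141.14  10.94] [ 487.1 -321.    62. ]
bar top [205.88 188.24  82.19] (((11.448641777038574, 23.74400520324707), (24.76403045654297, 4.2968363761901855), 85.3466567993164),) [524.1 135.7 113. ]
[[554.  142.6 113. ]
 [554.9 131.6 113. ]
 [491.7 126.  113. ]
 [490.8 137.  113. ]]
bar side [260.29 232.09 166.69] (((20.778337478637695, 12.206844329833984), (11.071962356567383, 27.041751861572266), 88.78113555908203),)
hatch [ 207.6  190.1 4477.2] [[521.8 135.7  79. ]] [[647.1, 212.7, 79.0], [658.3, 84.0, 79.0], [399.2, 59.8, 79.0], [387.8, 185.5, 79.0]]
[[636.2 358.4  89. ]
 [661.9  71.7  89. ]
 [395.2  48.1  89. ]
 [373.3 332.8  89. ]]
[[668.6  82.7  89. ]
 [390.5  63.8  89. ]
 [366.7 343.5  89. ]
 [641.5 368.6  89. ]]
```

```bash
cat > g.py <<'E'
# usage: python3 g.py x y z jawyaw  -> remaining turn + shift (in tool axes) to a straight-down pose w/ jaw axis at world angle jawyaw (mod pi)
import sys,numpy as np
from scipy.spatial.transform import Rotation as R
from cell import env
s=env.state();p=np.array(s['eef_pos']);r=R.from_euler('xyz',s['tcp_rot']).as_matrix()
print("t",round(s['t'],2),"p",p.round(2),"jaw",np.arctan2(r[1,2],r[0,2]).round(4),"xax",r[:,0].round(3),"F",np.round(s['ft_force'],1),"M",np.round(s['moment'],2),"open",round(s['opening']*95.1,1),"j",np.round(s['joints'],2))
if len(sys.argv)>4:
    x,y,z,a=map(float,sys.argv[1:5]);b=[]
    for k in (-2,-1,0,1,2):
        aa=a+k*np.pi
        if abs(aa-a)>7: continue
        zx=np.array([np.cos(aa),np.sin(aa),0]);xx=np.array([0,0,-1.]);T=np.c_[xx,np.cross(zx,xx),zx]
        b.append((R.from_matrix(r.T@T).as_rotvec(),T))
    seen=[]
    for v,T in sorted(b,key=lambda q:np.linalg.norm(q[0])):
        if any(np.allclose(v,u,atol=1e-6) for u in seen): continue
        seen.append(v)
        print("turn",v.round(3),"| shift now",(r.T@([x,y,z]-p)).round(1),"| shift after turn",(T.T@([x,y,z]-p)).round(1))
E
python3 g.py 523.7 135.7 200 1.661; python3 - <<'E'
from h import *
print(onz("top",[[197,113],[187,92],[230,100],[203,120]],90).round())
print(onz("top",[[187,91]],205).round())
E
```

```text
t 0.1 p [222.28 583.94 239.12] jaw 1.207 xax [-0.    -0.001 -1.   ] F [-0.4 -0.4  0.2] M [ 0.04 -0.01  0.02] open 95.2 j [ 1.1   0.49  1.56 -0.    1.09 -0.11]
turn [-0.454 -0.001 -0.   ] | shift now [  39.4 -441.2 -311.6] | shift after turn [  39.1 -259.8 -473.6]
turn [ 2.688e+00 -0.000e+00  1.000e-03] | shift now [  39.4 -441.2 -311.6] | shift after turn [ 39.1 259.8 473.6]
[[728. 165.  90.]
 [786. 193.  90.]
 [763.  77.  90.]
 [708. 148.  90.]]
[[750. 172. 205.]]
```

step_arm --pt "0 0 0 -0.151 0 0" --pt "0 0 0 -0.151 0 0" --pt "0 0 0 -0.151 0 0" --pt "0 -29 -52 0 0 0" --pt "0 -29 -52 0 0 0" --pt "0 -29 -52 0 0 0" --pt "0 -29 -52 0 0 0" --pt "0 -29 -52 0 0 0" --grip 50

```text
t: 1.1
eef_pos: [395.7, 335.8, 236.6]
tcp_rot: [2.46, 1.566, -2.141]
ft_force: [1.0, 1.7, -0.2]
opening: 0.524
```

step_arm --pt "0 -29 -52 0 0 0" --pt "0 -29 -52 0 0 0" --pt "0 -29 -52 0 0 0" --pt "0 0 0 0 0 0"

```text
t: 1.6
eef_pos: [503.8, 182.1, 236.3]
tcp_rot: [2.412, 1.565, -2.193]
ft_force: [-0.4, 0.4, -0.4]
opening: 0.529
```

```bash
python3 g.py 523.7 135.7 112 1.661
```

```text
t 1.6 p [503.8  182.05 236.33] jaw 1.6778 xax [-0.003 -0.005 -1.   ] F [-0.4  0.4 -0.4] M [0.11 0.05 0.04] open 50.3 j [ 0.23  0.37  1.78 -0.    1.   -1.45]
turn [ 0.017 -0.004 -0.004] | shift now [124.5 -15.3 -47.7] | shift after turn [124.3 -15.6 -48. ]
turn [-3.125  0.006 -0.007] | shift now [124.5 -15.3 -47.7] | shift after turn [124.3  15.6  48. ]
```

step_arm --pt "0 -8 -24 0.017 -0.004 -0.004" --pt "0 -8 -24 0 0 0" --pt "40 0 -3 0 0 0" --pt "0 0 0 0 0 0"

```text
t: 2.1
eef_pos: [523.8, 133.2, 195.3]
tcp_rot: [1.281, 1.569, 2.942]
ft_force: [0.4, -0.1, -0.0]
opening: 0.523
```

```bash
python3 g.py 523.7 135.7 112 1.661
```

```text
t 2.1 p [523.81 133.22 195.32] jaw 1.6607 xax [-0.001  0.    -1.   ] F [ 0.4 -0.1 -0. ] M [ 0.12  0.   -0.01] open 49.7 j [ 0.13  0.42  1.82  0.    0.9  -1.53]
turn [-0.     0.    -0.001] | shift now [83.3 -0.2  2.4] | shift after turn [83.3 -0.1  2.5]
turn [ 3.141e+00 -2.000e-03 -1.000e-03] | shift now [83.3 -0.2  2.4] | shift after turn [83.3  0.1 -2.5]
```

step_arm --pt "30 0 2.5 0 0 0" --pt "30 0 0 0 0 0" --pt "20 0 0 0 0 0" --pt "3 0 0 0 0 0"

```text
t: 2.6
eef_pos: [524.9, 139.6, 115.6]
tcp_rot: [-1.333, 1.567, 0.331]
ft_force: [-0.0, 0.5, -0.2]
opening: 0.527
```

```bash
python3 g.py 523.7 135.7 112 1.661; python3 - <<'E'
from h import *
t,s=snap("b")
crop(s,190,140,340,260,4.4,"pics/cb.png")
E
```

```text
t 2.6 p [524.89 139.64 115.6 ] jaw 1.6644 xax [ 0.004  0.001 -1.   ] F [-0.   0.5 -0.2] M [ 0.07 -0.03 -0.01] open 50.1 j [ 0.14  0.54  1.89  0.    0.71 -1.53]
turn [0.003 0.001 0.004] | shift now [ 3.6  1.6 -3.8] | shift after turn [ 3.6  1.5 -3.8]
turn [-3.138e+00 -6.000e-03  2.000e-03] | shift now [ 3.6  1.6 -3.8] | shift after turn [ 3.6 -1.5  3.8]
```

View pics/cb.png

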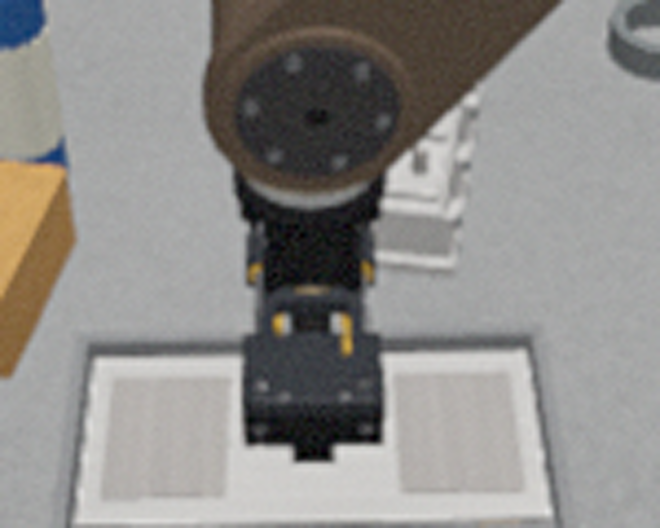

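The side crop shows the gripper straddling the bar, with the near finger tip at about (312,450) in the crop and centred on the hatch. I'll correct the offset and close.

step_arm --pt "3.6 1.5 -3.8 0.003 0 0.004" --pt "0 0 0 0 0 0"

```text
t: 2.95
eef_pos: [524.8, 135.7, 114.5]
tcp_rot: [-1.301, 1.566, 0.361]
ft_force: [0.3, -0.1, 0.1]
opening: 0.526
```

step_arm --pt "0 0 0 0 0 0" --pt "0 0 0 0 0 0" --pt "0 0 0 0 0 0" --pt "0 0 0 0 0 0" --pt "0 0 0 0 0 0" --pt "0 0 0 0 0 0" --grip 0

```text
t: 3.7
eef_pos: [525.1, 135.7, 115.3]
tcp_rot: [-1.333, 1.565, 0.328]
ft_force: [0.2, -1.2, 0.2]
opening: 0.145
```

```bash
python3 g.py 523.7 135.7 112 1.661
```

```text
t 3.7 p [525.08 135.71 115.35] jaw 1.6612 xax [ 0.005  0.002 -1.   ] F [ 0.2 -1.2  0.2] M [0.03 0.08 0.1 ] open 13.8 j [ 0.13  0.54  1.89  0.    0.71 -1.53]
turn [0.    0.001 0.005] | shift now [3.3 1.4 0.1] | shift after turn [3.3 1.4 0.1]
turn [-3.141e+00 -8.000e-03  2.000e-03] | shift now [3.3 1.4 0.1] | shift after turn [ 3.3 -1.4 -0.1]
```

step_arm --pt "-6 0 0 0 0 0" --pt "-6 0 0 0 0 0" --pt "0 0 0 0 0 0"

```text
t: 4.08
eef_pos: [524.5, 135.6, 127.5]
tcp_rot: [-1.239, 1.567, 0.422]
ft_force: [-0.0, -0.3, -5.0]
opening: 0.143
```

```bash
python3 g.py 511.8 275 124 1.661
```

```text
t 4.08 p [524.45 135.57 127.55] jaw 1.6611 xax [ 0.003  0.002 -1.   ] F [-0.  -0.3 -5. ] M [0.01 0.01 0.06] open 13.6 j [ 0.13  0.52  1.88  0.    0.74 -1.53]
turn [0.    0.001 0.003] | shift now [  3.7   0.  140. ] | shift after turn [  3.5   0.  140. ]
turn [-3.141e+00 -5.000e-03  2.000e-03] | shift now [  3.7   0.  140. ] | shift after turn [   3.5   -0.  -140. ]
```

step_arm --pt "0 0 20 0 0 0" --pt "0 0 25 0 0 0" --pt "0 0 25 0 0 0" --pt "0 0 25 0 0 0" --pt "0 0 20 0 0 0" --pt "0 0 0 0 0 0"

```text
t: 4.82
eef_pos: [512.1, 258.2, 126.9]
tcp_rot: [-0.96, 1.568, 0.701]
ft_force: [-0.1, 0.4, -5.0]
opening: 0.146
```

```bash
python3 g.py 511.6 276 124 1.661
```

```text
t 4.83 p [512.15 258.19 126.91] jaw 1.6614 xax [ 0.002  0.002 -1.   ] F [-0.1  0.4 -5. ] M [ 0.02 -0.02  0.  ] open 13.9 j [ 0.35  0.56  1.8   0.    0.78 -1.31]
turn [0.    0.002 0.002] | shift now [ 2.9 -1.1 17.8] | shift after turn [ 2.9 -1.1 17.8]
turn [-3.141e+00 -3.000e-03  2.000e-03] | shift now [ 2.9 -1.1 17.8] | shift after turn [  2.9   1.1 -17.8]
```

step_arm --pt "0 0 10 0 0 0" --pt "0 0 8 0 0 0" --pt "0 0 0 0 0 0" --pt "3 0 0 0 0 0" --pt "2.5 0 0 0 0 0" --pt "0 0 0 0 0 0"

```text
t: 5.58
eef_pos: [510.4, 276.5, 121.4]
tcp_rot: [-0.97, 1.568, 0.69]
ft_force: [-0.8, 0.9, -1.9]
opening: 0.15
```

```bash
python3 g.py 511.6 276 121.4 1.661
```

```text
t 5.58 p [510.41 276.46 121.37] jaw 1.6601 xax [ 0.002  0.002 -1.   ] F [-0.8  0.9 -1.9] M [0.18 0.02 0.04] open 14.3 j [ 0.38  0.57  1.79  0.    0.78 -1.28]
turn [-0.001  0.001  0.002] | shift now [-0.  -1.1 -0.6] | shift after turn [-0.  -1.1 -0.6]
turn [ 3.141e+00  3.000e-03 -2.000e-03] | shift now [-0.  -1.1 -0.6] | shift after turn [-0.   1.1  0.6]
```

Travelled 141 mm and the ledge is taking the weight. Release and go up.

step_arm --pt "0.5 0 0 0 0 0" --pt "0 0 0 0 0 0" --pt "0 0 0 0 0 0" --pt "0 0 0 0 0 0" --grip 44

```text
t: 6.08
eef_pos: [511.2, 276.2, 121.4]
tcp_rot: [-1.116, 1.566, 0.543]
ft_force: [-0.6, 0.2, 0.3]
opening: 0.454
```

step_arm --pt "-20 0 0 0 0 0" --pt "-40 0 0 0 0 0" --pt "-50 0 0 0 0 0" --pt "-50 -40 0 0 0 0" --pt "0 -60 0 0.15 0 0" --pt "0 -60 0 0.15 0 0" --pt "0 0 0 0.15 0 0" --pt "0 0 0 0.15 0 0"

```text
t: 7.08
eef_pos: [673.3, 280.8, 285.6]
tcp_rot: [-0.573, 1.566, 0.469]
ft_force: [-0.5, -0.9, -0.4]
opening: 0.46
```

```bash
python3 g.py 511.6 276 121.4 1.661;python3 - <<'E'
from h import *
t,s=snap("c")
crop(s,180,180,340,340,3.7,"pics/cs.png")
crop(t,115,125,245,255,4.6,"pics/ct.png")
E
```

```text
t 7.08 p [673.33 280.81 285.63] jaw 1.0422 xax [ 0.004  0.002 -1.   ] F [-0.5 -0.9 -0.4] M [-0.05  0.    0.01] open 43.8 j [ 0.3   0.61  1.21  0.    1.32 -0.74]
turn [-0.619  0.003  0.003] | shift now [163.6 137.6 -86.3] | shift after turn [164.2 161.5   9.8]
turn [ 2.523  0.005 -0.004] | shift now [163.6 137.6 -86.3] | shift after turn [ 164.2 -161.5   -9.8]
```

View pics/cs.png

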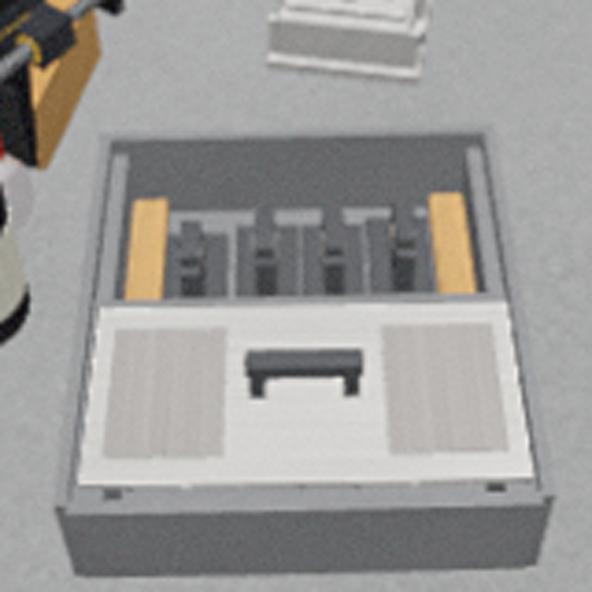

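View pics/ct.png

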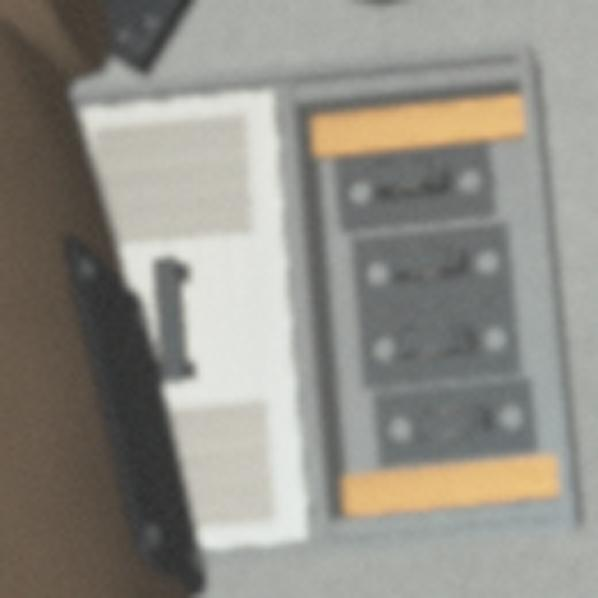

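The hatch lies parked on the runway (side crop: bar at about (305,362), well open). Four brackets stand in the well, with holes in the top crop at about (360,192)/(469,181), (378,273)/(487,263), (385,349)/(495,339) and (401,429)/(511,416).

```bash
cat > holes.py <<'E'
from h import *
def refine(g,u,v,r=3.2):
    for _ in range(4):
        yy,xx=np.mgrid[int(v)-6:int(v)+8,int(u)-6:int(u)+8];w=g[yy,xx].astype(float)
        m=(xx-u)**2+(yy-v)**2<=r*r;b=np.percentile(w[m],25);w=np.clip(w-b,0,None)*m
        u,v=(w*xx).sum()/w.sum(),(w*yy).sum()/w.sum()
    return u,v
E
python3 - <<'E'
from holes import *
g=cv2.cvtColor(cv2.imread("pics/top_c.png"),cv2.COLOR_BGR2GRAY)
for A in [((360,192),(469,181)),((378,273),(487,263)),((385,349),(495,339)),((401,429),(511,416))]:
    P=[refine(g,*(np.array(a)/4.6+[115-.4,125-.4])) for a in A];X=onz("top",P,12)
    d=X[0]-X[1];print(np.round(P,1).tolist(),X.mean(0).round(1),"len",np.linalg.norm(d).round(1),"jaw",(np.arctan2(d[1],d[0])-np.pi/2).round(3))
E
```

```text
[[192.8, 166.4], [216.7, 163.9]] [597.5 152.9  12. ] len 68.1 jaw 0.1
[[196.6, 184.0], [220.5, 181.6]] [547.4 141.7  12. ] len 67.8 jaw 0.099
[[198.0, 200.5], [222.2, 198.2]] [500.8 137.1  12. ] len 68.2 jaw 0.09
[[201.6, 217.8], [225.7, 215.2]] [452.6 127.   12. ] len 68.0 jaw 0.106
```

```bash
python3 g.py 598 153 200 0.10
```

```text
t 7.17 p [672.99 280.87 285.73] jaw 1.0457 xax [ 0.004  0.002 -1.   ] F [-0.8  0.3  1. ] M [0.02 0.03 0.02] open 44.0 j [ 0.3   0.61  1.21  0.    1.32 -0.74]
turn [0.946 0.005 0.001] | shift now [  85.2    1.  -148.6] | shift after turn [  85.7 -119.7  -87.4]
turn [-2.196e+00 -1.000e-03  5.000e-03] | shift now [  85.2    1.  -148.6] | shift after turn [ 85.7 119.7  87.4]
```

step_arm --pt "10 0 -50 0 0 0" --pt "10 0 -50 0 0 0" --pt "10 0 -50 0 0 0" --pt "0 0 0 0.185 0 0" --pt "0 0 0 0.185 0 0" --pt "0 0 0 0.185 0 0" --pt "0 0 0 0.185 0 0" --pt "0 0 0 0.185 0 0" --grip 32

```text
t: 8.18
eef_pos: [593.9, 147.4, 255.2]
tcp_rot: [0.243, 1.565, 0.372]
ft_force: [-0.4, 0.4, 1.0]
opening: 0.341
```

```bash
python3 g.py 598 153 200 0.10
```

```text
t 8.18 p [593.9  147.35 255.19] jaw 0.1286 xax [ 0.005  0.002 -1.   ] F [-0.4  0.4  1. ] M [-0.1   0.12  0.  ] open 32.4 j [0.13 0.46 1.58 0.   1.1  0.01]
turn [ 0.029  0.006 -0.001] | shift now [55.2  5.   4.5] | shift after turn [55.2  5.2  4.6]
turn [-3.113e+00  2.000e-03  9.000e-03] | shift now [55.2  5.   4.5] | shift after turn [55.2 -5.2 -4.6]
```

step_arm --pt "50 5 4.5 0.029 0.006 0" --pt "35 0 0 0 0 0" --pt "25 0 0 0 0 0" --pt "0 0 0 0 0 0"

```text
t: 8.68
eef_pos: [598.0, 153.8, 144.2]
tcp_rot: [0.503, 1.568, 0.616]
ft_force: [0.4, -0.5, -0.2]
opening: 0.339
```

```bash
python3 g.py 598 153 60 0.10
```

```text
t 8.68 p [598.04 153.79 144.2 ] jaw 0.1125 xax [ 0.003  0.002 -1.   ] F [ 0.4 -0.5 -0.2] M [-0.11  0.08 -0.05] open 32.2 j [0.14 0.58 1.68 0.   0.88 0.03]
turn [ 0.013  0.003 -0.002] | shift now [84.2 -0.9 -0.4] | shift after turn [84.2 -0.8 -0.1]
turn [-3.129e+00  2.000e-03  4.000e-03] | shift now [84.2 -0.9 -0.4] | shift after turn [84.2  0.8  0.1]
```

step_arm --pt "30 -0.8 0 0.013 0.003 -0.002" --pt "25 0 0 0 0 0" --pt "20 0 0 0 0 0" --pt "10 0 0 0 0 0" --pt "0 0 0 0 0 0"

```text
t: 9.3
eef_pos: [601.5, 153.9, 64.0]
tcp_rot: [-0.017, 1.562, 0.093]
ft_force: [0.0, 0.0, 0.6]
opening: 0.337
```

```bash
python3 g.py 598 153 60 0.10
```

```text
t 9.3 p [601.45 153.9   64.03] jaw 0.11 xax [ 0.009  0.001 -1.   ] F [0.  0.  0.6] M [-0.09  0.1  -0.02] open 32.0 j [ 0.14  0.69  1.72 -0.    0.71  0.03]
turn [0.01  0.009 0.   ] | shift now [ 4.  -0.5 -3.6] | shift after turn [ 4.  -0.6 -3.5]
turn [-3.132 -0.     0.015] | shift now [ 4.  -0.5 -3.6] | shift after turn [4.  0.6 3.5]
```

step_arm --pt "4 -0.5 -3.5 0.01 0.009 0" --pt "0 0 0 0.003 0.004 0"

```text
t: 9.55
eef_pos: [598.5, 153.1, 61.6]
tcp_rot: [-3.136, 1.569, -3.039]
ft_force: [-0.1, 1.1, -0.0]
opening: 0.336
```

step_arm --pt "0 0 0 0 0 0" --pt "0 0 0 0 0 0" --pt "0 0 0 0 0 0" --pt "0 0 0 0 0 0" --pt "0 0 0 0 0 0" --grip 0

```text
t: 10.18
eef_pos: [598.9, 153.2, 62.5]
tcp_rot: [3.071, 1.57, -3.115]
ft_force: [-0.5, 0.7, 0.3]
opening: 0.147
```

```bash
python3 g.py 598 153 60 0.10
```

```text
t 10.18 p [598.95 153.17  62.45] jaw 0.0971 xax [-0.001 -0.    -1.   ] F [-0.5  0.7  0.3] M [-0.15  0.    0.02] open 13.9 j [0.14 0.7  1.73 0.   0.72 0.05]
turn [-0.003 -0.001 -0.   ] | shift now [ 2.5 -0.1 -1. ] | shift after turn [ 2.5 -0.1 -1. ]
turn [ 3.139e+00 -0.000e+00  1.000e-03] | shift now [ 2.5 -0.1 -1. ] | shift after turn [2.5 0.1 1. ]
```

step_arm --pt "-20 0 0 0 0 0" --pt "-35 0 0 0 0 0" --pt "-45 0 0 0 0 0" --pt "-45 0 0 0 0 0" --pt "0 -20 -40 0 0 0" --pt "0 -50 -20 0 0 0" --pt "0 -50 -20 0 0 0" --pt "0 -50 -20 0 0 0"

```text
t: 11.18
eef_pos: [512.8, -27.4, 210.2]
tcp_rot: [-3.123, 1.565, -3.02]
ft_force: [0.9, -0.1, -1.7]
opening: 0.145
```

```bash
python3 g.py 487 -320.5 205 1.48
```

```text
t 11.18 p [512.82 -27.44 210.2 ] jaw 0.103 xax [-0.006 -0.001 -1.   ] F [ 0.9 -0.1 -1.7] M [-0.14  0.07  0.01] open 13.8 j [-0.18  0.37  1.86 -0.    0.91 -0.28]
turn [-1.377 -0.005 -0.004] | shift now [   5.6 -288.9  -55.8] | shift after turn [   5.2   -0.9 -294.2]
turn [ 1.765 -0.004  0.005] | shift now [   5.6 -288.9  -55.8] | shift after turn [  5.2   0.9 294.2]
```

step_arm --pt "0 -36 -7 -0.172 0 0" --pt "0 -34 -13 -0.172 0 0" --pt "0 -31 -18.5 -0.172 0 0" --pt "0 -28 -23.5 -0.172 0 0" --pt "0 -23.5 -28 -0.172 0 0" --pt "0 -18 -32 -0.172 0 0" --pt "0 -12.5 -34.5 -0.172 0 0" --pt "0 -6 -36 -0.172 0 0"

```text
t: 12.18
eef_pos: [487.2, -328.7, 209.0]
tcp_rot: [1.434, 1.56, 2.955]
ft_force: [-0.4, 0.1, -2.0]
opening: 0.145
```

```bash
python3 g.py 487 -320.5 205 1.48
```

```text
t 12.18 p [ 487.16 -328.66  208.98] jaw 1.5211 xax [-0.01   0.002 -1.   ] F [-0.4  0.1 -2. ] M [ 0.01 -0.01 -0.  ] open 13.8 j [-0.7   0.47  1.68 -0.01  0.99 -2.22]
turn [ 0.041  0.001 -0.01 ] | shift now [4.  0.5 8.1] | shift after turn [4.  0.9 8.1]
turn [-3.1e+00  1.6e-02  2.0e-03] | shift now [4.  0.5 8.1] | shift after turn [ 4.  -0.9 -8.1]
```

step_arm --pt "20 0.9 8 0.041 0 -0.01" --pt "30 0 0 0 0 0" --pt "0 0 0 0 0 0"

```text
t: 12.55
eef_pos: [485.3, -323.0, 157.0]
tcp_rot: [0.552, 1.569, 2.031]
ft_force: [0.1, 0.2, -2.1]
opening: 0.145
```

```bash
python3 g.py 487 -320.5 142 1.48; python3 - <<'E'
from h import *
t,s=snap("d")
crop(s,235,80,325,205,5,"pics/cs.png")
crop(t,280,165,400,235,6,"pics/ct.png")
E
```

```text
t 12.55 p [ 485.34 -322.95  157.02] jaw 1.4792 xax [-0.001  0.002 -1.   ] F [ 0.1  0.2 -2.1] M [0.01 0.01 0.02] open 13.8 j [-0.7   0.53  1.75  0.    0.87 -2.18]
turn [-0.001  0.002 -0.001] | shift now [15.  -1.4  2.6] | shift after turn [15.  -1.4  2.6]
turn [ 3.141e+00 -2.000e-03 -3.000e-03] | shift now [15.  -1.4  2.6] | shift after turn [15.   1.4 -2.6]
```

View pics/cs.png

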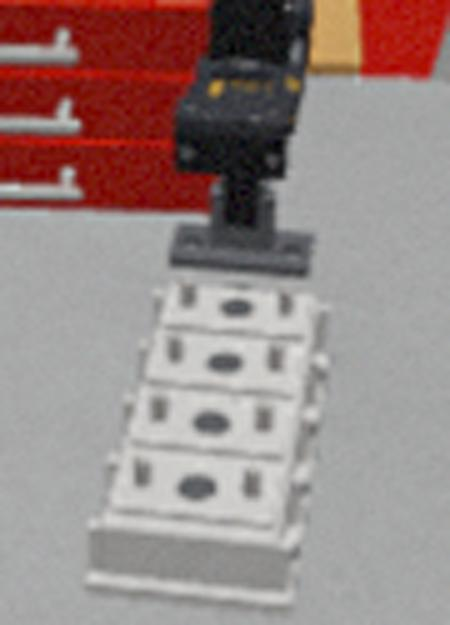

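The side crop shows the bracket held level over pad 0, its foot at about (240,250), with the studs of pad 0 at (188,297) and (287,303) below. I'll align and feel down.

step_arm --pt "10 -1.4 2.6 0 0.002 0" --pt "6 0 0 0 0 0" --pt "0 0 0 0 0 0"

```text
t: 13.02
eef_pos: [488.9, -321.0, 144.4]
tcp_rot: [-2.316, 1.564, -0.836]
ft_force: [0.2, 0.6, -1.7]
opening: 0.146
```

```bash
python3 g.py 487 -320.5 138 1.48
```

```text
t 13.03 p [ 488.95 -321.03  144.38] jaw 1.4802 xax [ 0.004 -0.005 -1.   ] F [ 0.2  0.6 -1.7] M [ 0.03 -0.01 -0.01] open 13.9 j [-0.69  0.54  1.76 -0.    0.83 -2.17]
turn [ 0.    -0.004  0.005] | shift now [6.4 2.  0.4] | shift after turn [6.4 2.  0.3]
turn [-3.141 -0.008 -0.007] | shift now [6.4 2.  0.4] | shift after turn [ 6.4 -2.  -0.3]
```

step_arm --pt "4 2 0.4 0 -0.004 0.005" --pt "1.5 0 0 0 0 0" --pt "0 0 0 0 0 0"

```text
t: 13.4
eef_pos: [487.0, -320.5, 138.9]
tcp_rot: [2.81, 1.57, -1.993]
ft_force: [-0.1, -0.5, -1.7]
opening: 0.15
```

```bash
python3 g.py 487 -320.5 132 1.48
```

```text
t 13.4 p [ 486.96 -320.52  138.89] jaw 1.4802 xax [-0. -0. -1.] F [-0.1 -0.5 -1.7] M [ 0.04  0.02 -0.04] open 14.2 j [-0.7   0.55  1.77 -0.    0.82 -2.17]
turn [ 0. -0. -0.] | shift now [ 6.9 -0.   0. ] | shift after turn [ 6.9 -0.   0. ]
turn [-3.141e+00  0.000e+00 -1.000e-03] | shift now [ 6.9 -0.   0. ] | shift after turn [ 6.9  0.  -0. ]
```

step_arm --pt "2.5 0 0 0 0 0" --pt "2.5 0 0 0 0 0" --pt "2.5 0 0 0 0 0" --pt "0 0 0 0 0 0"

```text
t: 13.9
eef_pos: [487.0, -320.6, 130.9]
tcp_rot: [3.116, 1.57, -1.687]
ft_force: [-0.5, -0.4, -2.9]
opening: 0.143
```

```bash
python3 g.py 487 -320.5 117 1.48
```

```text
t 13.9 p [ 486.98 -320.59  130.91] jaw 1.4802 xax [-0.    -0.001 -1.   ] F [-0.5 -0.4 -2.9] M [0.04 0.01 0.01] open 13.6 j [-0.7   0.56  1.77 -0.    0.81 -2.18]
turn [ 0.    -0.001 -0.   ] | shift now [13.9 -0.   0.1] | shift after turn [13.9 -0.   0.1]
turn [-3.141e+00  0.000e+00 -1.000e-03] | shift now [13.9 -0.   0.1] | shift after turn [13.9  0.  -0.1]
```

step_arm --pt "4 0 0 0 0 0" --pt "4 0 0 0 0 0" --pt "3 0 0 0 0 0" --pt "2 0 0 0 0 0" --pt "0 0 0 0 0 0"

```text
t: 14.52
eef_pos: [487.0, -320.6, 116.8]
tcp_rot: [2.69, 1.57, -2.113]
ft_force: [-0.2, -0.9, -3.2]
opening: 0.144
```

```bash
python3 g.py 487 -320.5 116.5 1.48
```

```text
t 14.53 p [ 486.98 -320.59  116.83] jaw 1.4801 xax [-0. -0. -1.] F [-0.2 -0.9 -3.2] M [-0.    0.01 -0.01] open 13.7 j [-0.7   0.58  1.78 -0.    0.78 -2.17]
turn [ 0. -0. -0.] | shift now [ 0.3 -0.   0.1] | shift after turn [ 0.3 -0.   0.1]
turn [-3.141e+00  0.000e+00 -1.000e-03] | shift now [ 0.3 -0.   0.1] | shift after turn [ 0.3  0.  -0.1]
```

step_arm --pt "1 0 0 0 0 0" --pt "1 0 0 0 0 0" --pt "1 0 0 0 0 0"

```text
t: 14.9
eef_pos: [487.1, -320.7, 116.4]
tcp_rot: [-2.466, 1.569, -0.986]
ft_force: [-2.8, 2.7, 8.5]
opening: 0.145
```

step_arm --pt "0 0 0 0 0 0" --pt "0 0 0 0 0 0" --pt "0 0 0 0 0 0" --grip 32

```text
t: 15.28
eef_pos: [487.5, -321.0, 117.2]
tcp_rot: [-2.308, 1.567, -0.828]
ft_force: [0.8, 0.1, 0.3]
opening: 0.328
```

step_arm --pt "-30 0 0 0 0 0" --pt "-50 0 0 0 0 0" --pt "-20 0 30 0 0 0" --pt "0 0 50 0 0 0" --pt "0 0 55 0.172 0 0" --pt "0 10 55 0.172 0 0" --pt "0 20 50 0.172 0 0" --pt "0 28 46 0.172 0 0"

```text
t: 16.27
eef_pos: [512.3, -22.8, 219.4]
tcp_rot: [-1.329, 1.566, -0.548]
ft_force: [0.7, -0.2, -0.8]
opening: 0.337
```

```bash
python3 g.py 548.7 142 205 0.099; python3 - <<'E'
from h import *
t,s=snap("e")
crop(t,115,125,400,255,2.8,"pics/ct.png")
crop(s,180,120,340,340,2.7,"pics/cs.png")
E
```

```text
t 16.27 p [512.29 -22.8  219.45] jaw 0.7807 xax [ 0.004 -0.003 -1.   ] F [ 0.7 -0.2 -0.8] M [-0.01  0.02 -0.05] open 32.1 j [-0.17  0.36  1.86 -0.    0.92 -0.95]
turn [0.682 0.003 0.004] | shift now [ 14.2  91.5 141.8] | shift after turn [ 14.4 160.4  52.5]
turn [-2.46  -0.006  0.004] | shift now [ 14.2  91.5 141.8] | shift after turn [  14.4 -160.4  -52.5]
```

View pics/ct.png

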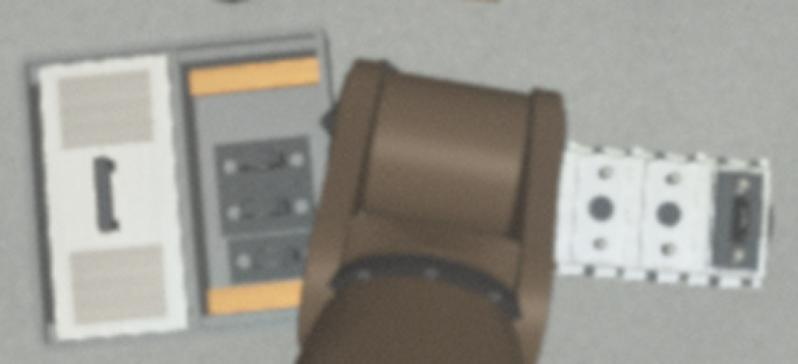

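View pics/cs.png

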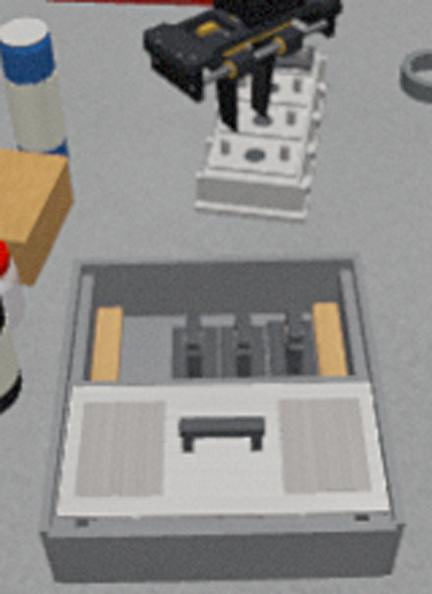

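Bracket A sits on pad 0 (top crop (742,220)), with studs showing through both holes. The other three are still in place in the well. Next is bracket B.

step_arm --pt "0 31 47 0.172 0 0" --pt "0 35 37 0.172 0 0" --pt "0 43 28 0.172 0 0" --pt "0 45 18 0.166 0 0" --pt "0 0 0 0 0 0"

```text
t: 17.0
eef_pos: [547.3, 183.8, 218.9]
tcp_rot: [-0.588, 1.565, -0.49]
ft_force: [-0.2, -0.5, 0.4]
opening: 0.336
```

```bash
python3 g.py 548.7 142 120 0.099
```

```text
t 17.0 p [547.25 183.85 218.87] jaw 0.0976 xax [ 0.005 -0.003 -1.   ] F [-0.2 -0.5  0.4] M [-0.06  0.05  0.04] open 31.9 j [ 0.21  0.44  1.71 -0.    0.99  0.12]
turn [-0.001  0.005  0.003] | shift now [ 99.  -41.5  -3.1] | shift after turn [ 98.9 -41.8  -2.7]
turn [ 3.14   0.005 -0.008] | shift now [ 99.  -41.5  -3.1] | shift after turn [98.9 41.8  2.7]
```

step_arm --pt "10 -25 -3 0 0.005 0.003" --pt "30 -16 0 0 0 0" --pt "40 0 0 0 0 0" --pt "15 0 0 0 0 0" --pt "0 0 0 0 0 0"

```text
t: 17.62
eef_pos: [549.6, 136.7, 122.5]
tcp_rot: [-0.614, 1.569, -0.505]
ft_force: [1.4, 0.7, 1.3]
opening: 0.339
```

```bash
python3 g.py 548.7 142 61 0.099
```

```text
t 17.62 p [549.62 136.67 122.47] jaw 0.1095 xax [ 0.002 -0.001 -1.   ] F [1.4 0.7 1.3] M [-0.07  0.07 -0.03] open 32.2 j [ 0.13  0.55  1.82 -0.    0.76  0.02]
turn [0.01  0.002 0.001] | shift now [61.5  5.5 -0.4] | shift after turn [61.5  5.4 -0.4]
turn [-3.131e+00 -2.000e-03  3.000e-03] | shift now [61.5  5.5 -0.4] | shift after turn [61.5 -5.4  0.4]
```

step_arm --pt "25 5.5 0 0.01 0.002 0.001" --pt "20 0 0 0 0 0" --pt "13 0 0 0 0 0" --pt "0 0 0 0 0 0"

```text
t: 18.12
eef_pos: [552.0, 141.9, 67.9]
tcp_rot: [-0.008, 1.564, 0.094]
ft_force: [0.3, 1.2, 0.4]
opening: 0.335
```

```bash
python3 g.py 548.7 142 61 0.099
```

```text
t 18.12 p [552.   141.93  67.93] jaw 0.1024 xax [ 0.007  0.001 -1.   ] F [0.3 1.2 0.4] M [-0.13  0.07  0.02] open 31.9 j [ 0.14  0.64  1.85 -0.    0.64  0.03]
turn [0.003 0.007 0.   ] | shift now [ 6.9  0.4 -3.3] | shift after turn [ 6.9  0.4 -3.3]
turn [-3.138 -0.     0.011] | shift now [ 6.9  0.4 -3.3] | shift after turn [ 6.9 -0.4  3.3]
```

step_arm --pt "6 0.4 -3.3 0.003 0.007 0" --pt "1.5 0 0 0 0 0" --pt "0 0 0 0 0 0"

```text
t: 18.5
eef_pos: [549.3, 142.1, 61.8]
tcp_rot: [0.017, 1.569, 0.116]
ft_force: [0.2, 0.6, 0.1]
opening: 0.336
```

step_arm --pt "0 0 0 0 0 0" --pt "0 0 0 0 0 0" --pt "0 0 0 0 0 0" --pt "0 0 0 0 0 0" --grip 0

```text
t: 19.0
eef_pos: [549.5, 142.1, 62.3]
tcp_rot: [0.028, 1.568, 0.128]
ft_force: [-0.2, -0.5, -0.6]
opening: 0.144
```

```bash
python3 g.py 548.7 142 61 0.099
```

```text
t 19.0 p [549.45 142.11  62.3 ] jaw 0.0996 xax [ 0.003  0.    -1.   ] F [-0.2 -0.5 -0.6] M [-0.08  0.06  0.  ] open 13.7 j [ 0.14  0.65  1.86 -0.    0.63  0.04]
turn [ 0.001  0.003 -0.   ] | shift now [ 1.3 -0.  -0.8] | shift after turn [ 1.3 -0.  -0.8]
turn [-3.141  0.     0.004] | shift now [ 1.3 -0.  -0.8] | shift after turn [1.3 0.  0.8]
```

step_arm --pt "-20 0 0 0 0 0" --pt "-35 0 0 0 0 0" --pt "-45 0 0 0 0 0" --pt "-45 0 0 0 0 0" --pt "0 -50 0 0 0 0" --pt "0 -50 0 0 0 0" --pt "0 -50 0 0 0 0" --pt "0 0 0 0 0 0"

```text
t: 20.0
eef_pos: [562.8, -10.9, 209.1]
tcp_rot: [-2.994, 1.567, -2.892]
ft_force: [0.1, 1.1, -2.8]
opening: 0.147
```

```bash
python3 g.py 493.2 -254.8 200 1.48
```

```text
t 20.0 p [562.78 -10.95 209.07] jaw 0.1022 xax [-0.003 -0.001 -1.   ] F [ 0.1  1.1 -2.8] M [-0.05  0.03 -0.  ] open 14.0 j [-0.14  0.44  1.75 -0.    0.96 -0.24]
turn [-1.378 -0.003 -0.002] | shift now [   9.5 -235.5  -94.1] | shift after turn [   9.1   47.2 -249.2]
turn [ 1.764 -0.002  0.003] | shift now [   9.5 -235.5  -94.1] | shift after turn [  9.1 -47.2 249.2]
```

step_arm --pt "0 -29.4 -11.8 -0.172 0 0" --pt "0 -27 -16.6 -0.172 0 0" --pt "0 -24 -21 -0.172 0 0" --pt "0 -20 -25 -0.172 0 0" --pt "0 -15 -28 -0.172 0 0" --pt "0 -10 -30 -0.172 0 0" --pt "0 -5 -31 -0.172 0 0" --pt "0 0 -22 -0.13 0 0"

```text
t: 21.0
eef_pos: [497.0, -246.8, 206.1]
tcp_rot: [1.325, 1.56, 2.81]
ft_force: [-0.1, 0.8, -3.0]
opening: 0.147
```

step_arm --pt "0 0 0 0 0 0"

```text
t: 21.12
eef_pos: [496.7, -247.2, 205.7]
tcp_rot: [1.3, 1.559, 2.784]
ft_force: [1.2, 0.7, -3.3]
opening: 0.145
```

```bash
python3 g.py 493.2 -254.8 144 1.48
```

```text
t 21.12 p [ 496.72 -247.18  205.71] jaw 1.4836 xax [-0.011  0.004 -1.   ] F [ 1.2  0.7 -3.3] M [ 0.06 -0.03 -0.03] open 13.8 j [-0.58  0.43  1.77 -0.    0.95 -2.06]
turn [ 0.004  0.003 -0.011] | shift now [61.7  2.2 -8.1] | shift after turn [61.7  2.8 -7.9]
turn [-3.138  0.017  0.005] | shift now [61.7  2.2 -8.1] | shift after turn [61.7 -2.8  7.9]
```

step_arm --pt "20 2.5 -8 0.004 0.003 -0.011" --pt "30 0 0 0 0 0" --pt "10 0 0 0 0 0" --pt "0 0 0 0 0 0"

```text
t: 21.62
eef_pos: [494.3, -251.1, 144.4]
tcp_rot: [0.127, 1.57, 1.601]
ft_force: [-0.9, -1.1, -3.0]
opening: 0.147
```

```bash
python3 g.py 493.2 -254.8 139 1.48
```

```text
t 21.62 p [ 494.3  -251.07  144.42] jaw 1.4741 xax [-0.     0.001 -1.   ] F [-0.9 -1.1 -3. ] M [ 0.01  0.02 -0.01] open 14.0 j [-0.59  0.51  1.83  0.    0.8  -2.06]
turn [-0.006  0.001 -0.   ] | shift now [ 5.4  0.7 -3.8] | shift after turn [ 5.4  0.8 -3.8]
turn [ 3.136e+00 -0.000e+00 -2.000e-03] | shift now [ 5.4  0.7 -3.8] | shift after turn [ 5.4 -0.8  3.8]
```

step_arm --pt "3 0.8 -3.8 -0.006 0 0" --pt "1 0 0 0 0 0" --pt "0 0 0 0 0 0"

```text
t: 22.0
eef_pos: [494.0, -254.9, 142.1]
tcp_rot: [-1.633, 1.568, -0.152]
ft_force: [-0.3, -0.4, -4.0]
opening: 0.146
```

```bash
python3 g.py 493.2 -254.8 139 1.48
```

```text
t 22.0 p [ 493.97 -254.87  142.14] jaw 1.4804 xax [ 0.002 -0.    -1.   ] F [-0.3 -0.4 -4. ] M [0.02 0.04 0.01] open 13.9 j [-0.6   0.51  1.83  0.    0.79 -2.08]
turn [ 0.    -0.     0.002] | shift now [3.1 0.8 0. ] | shift after turn [3.1 0.8 0. ]
turn [-3.141 -0.004 -0.   ] | shift now [3.1 0.8 0. ] | shift after turn [ 3.1 -0.8 -0. ]
```

step_arm --pt "2.5 0.8 0 0 0 0.002" --pt "2.5 0 0 0 0 0" --pt "2.5 0 0 0 0 0" --pt "2.5 0 0 0 0 0" --pt "2 0 0 0 0 0" --pt "0 0 0 0 0 0"

```text
t: 22.75
eef_pos: [493.2, -254.9, 129.6]
tcp_rot: [-2.11, 1.57, -0.63]
ft_force: [-0.1, 0.0, -2.6]
opening: 0.144
```

```bash
python3 g.py 493.2 -254.8 116.5 1.48
```

```text
t 22.75 p [ 493.16 -254.93  129.57] jaw 1.48 xax [ 0.001 -0.    -1.   ] F [-0.1  0.  -2.6] M [ 0.02  0.04 -0.02] open 13.7 j [-0.6   0.53  1.84 -0.    0.76 -2.08]
turn [-0.    -0.     0.001] | shift now [13.1 -0.   0.1] | shift after turn [13.1 -0.   0.1]
turn [3.142e+00 1.000e-03 1.000e-03] | shift now [13.1 -0.   0.1] | shift after turn [13.1  0.  -0.1]
```

In again with no resistance. Press down to seat it.

step_arm --pt "4 0 0 0 0 0" --pt "4 0 0 0 0 0" --pt "3 0 0 0 0 0" --pt "1.5 0 0 0 0 0" --pt "1 0 0 0 0 0" --pt "1 0 0 0 0 0" --pt "1 0 0 0 0 0"

```text
t: 23.62
eef_pos: [493.3, -255.0, 116.3]
tcp_rot: [-2.089, 1.569, -0.609]
ft_force: [-2.4, 0.9, 8.4]
opening: 0.145
```

```bash
python3 g.py 493.2 -254.8 116.5 1.48
```

```text
t 23.62 p [ 493.26 -254.97  116.25] jaw 1.48 xax [ 0.002 -0.001 -1.   ] F [-2.4  0.9  8.4] M [0.55 0.78 0.01] open 13.8 j [-0.6   0.55  1.86 -0.    0.73 -2.08]
turn [ 0.    -0.001  0.002] | shift now [-0.2  0.1  0.2] | shift after turn [-0.2  0.1  0.2]
turn [-3.142e+00 -3.000e-03 -2.000e-03] | shift now [-0.2  0.1  0.2] | shift after turn [-0.2 -0.1 -0.2]
```

step_arm --pt "0 0 0 0 0 0" --pt "0 0 0 0 0 0" --pt "0 0 0 0 0 0" --grip 32

```text
t: 24.0
eef_pos: [493.8, -255.3, 117.0]
tcp_rot: [-2.083, 1.566, -0.603]
ft_force: [-0.5, 0.7, -0.7]
opening: 0.331
```

step_arm --pt "-30 0 0 0 0 0" --pt "-50 0 0 0 0 0" --pt "-20 0 30 0 0 0" --pt "0 0 50 0.172 0 0" --pt "0 8 55 0.172 0 0" --pt "0 17 52 0.172 0 0" --pt "0 25 48 0.172 0 0" --pt "0 30 40 0.172 0 0"

```text
t: 25.0
eef_pos: [529.5, 36.5, 219.7]
tcp_rot: [-1.014, 1.564, -0.407]
ft_force: [0.0, -0.6, 0.3]
opening: 0.335
```

```bash
python3 g.py 502.2 137.3 205 0.09; python3 - <<'E'
from h import *
t,s=snap("f")
crop(t,115,125,400,255,2.8,"pics/ct.png")
crop(s,180,120,340,340,2.7,"pics/cs.png")
E
```

```text
t 25.0 p [529.46  36.46 219.7 ] jaw 0.6068 xax [ 0.006 -0.002 -1.   ] F [ 0.  -0.6  0.3] M [-0.09 -0.03  0.01] open 31.9 j [-0.05  0.38  1.82 -0.    0.94 -0.66]
turn [0.517 0.005 0.004] | shift now [14.3 98.5 35.1] | shift after turn [ 14.7 102.9 -18.1]
turn [-2.625 -0.006  0.006] | shift now [14.3 98.5 35.1] | shift after turn [  14.7 -102.9   18.1]
```

View pics/ct.png

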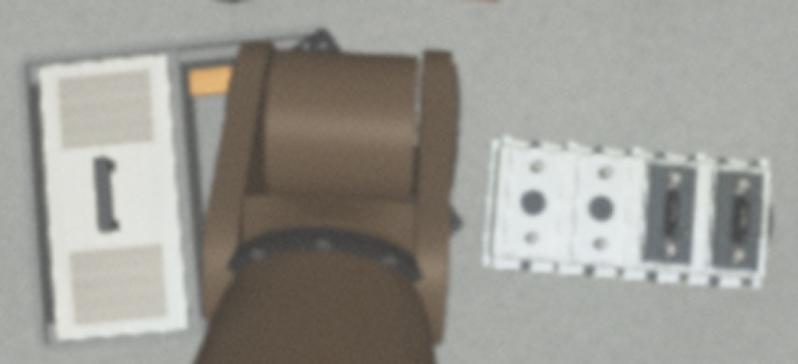

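View pics/cs.png

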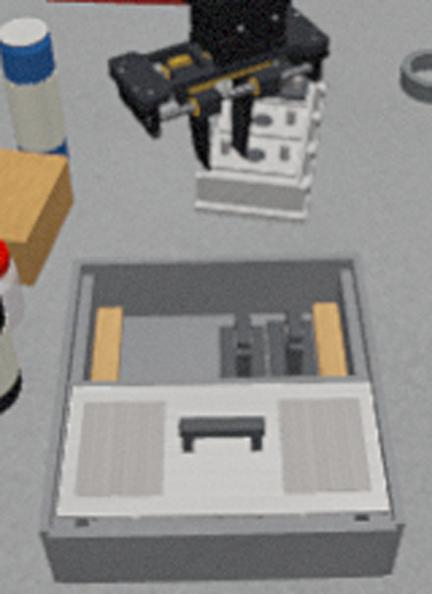

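Pads 0 and 1 are filled. In the side view the remaining two stand unchanged at crop (243,345) and (295,335). Next is bracket C.

step_arm --pt "0 40 14 0.172 0 0" --pt "0 35 0 0.172 0 0" --pt "0 20 -10 0.172 0 0" --pt "0 0 0 0 0 0"

```text
t: 25.6
eef_pos: [487.8, 129.0, 218.8]
tcp_rot: [-0.485, 1.565, -0.398]
ft_force: [0.7, 0.4, -0.8]
opening: 0.338
```

```bash
python3 g.py 502.2 137.3 120 0.09
```

```text
t 25.6 p [487.76 129.04 218.75] jaw 0.0872 xax [ 0.006 -0.002 -1.   ] F [ 0.7  0.4 -0.8] M [-0.1   0.06  0.01] open 32.2 j [ 0.13  0.34  1.88 -0.    0.91  0.04]
turn [-0.003  0.006  0.003] | shift now [98.8  7.3 14.6] | shift after turn [98.8  6.9 15.1]
turn [ 3.139  0.005 -0.009] | shift now [98.8  7.3 14.6] | shift after turn [ 98.8  -6.9 -15.1]
```

step_arm --pt "10 7 15 -0.003 0.006 0.003" --pt "40 0 0 0 0 0" --pt "40 0 0 0 0 0" --pt "5 0 0 0 0 0" --pt "0 0 0 0 0 0"

```text
t: 26.22
eef_pos: [509.2, 135.2, 120.2]
tcp_rot: [0.174, 1.569, 0.276]
ft_force: [0.0, -0.7, 0.5]
opening: 0.339
```

```bash
python3 g.py 502.2 137.3 61 0.09
```

```text
t 26.23 p [509.21 135.18 120.23] jaw 0.1019 xax [ 0.002  0.001 -1.   ] F [ 0.  -0.7  0.5] M [-0.09  0.06 -0.02] open 32.2 j [0.13 0.51 1.92 0.   0.7  0.03]
turn [ 0.012  0.002 -0.   ] | shift now [59.2  2.8 -6.9] | shift after turn [59.2  2.7 -6.8]
turn [-3.13e+00  1.00e-03  3.00e-03] | shift now [59.2  2.8 -6.9] | shift after turn [59.2 -2.7  6.8]
```

step_arm --pt "10 2.8 -7.5 0.012 0.002 0" --pt "25 0 -1 0 0 0" --pt "18 0 -1 0 0 0" --pt "3 0 0 0 0 0" --pt "0 0 0 0 0 0"

```text
t: 26.85
eef_pos: [500.6, 137.6, 66.4]
tcp_rot: [0.119, 1.563, 0.208]
ft_force: [0.0, 0.5, -0.0]
opening: 0.337
```

```bash
python3 g.py 502.2 137.3 61 0.09
```

```text
t 26.85 p [500.62 137.58  66.35] jaw 0.0895 xax [ 0.007  0.002 -1.   ] F [ 0.   0.5 -0. ] M [-0.12  0.09  0.02] open 32.1 j [0.14 0.59 1.98 0.   0.56 0.05]
turn [-0.     0.007 -0.001] | shift now [ 5.4 -0.4  1.5] | shift after turn [ 5.4 -0.4  1.6]
turn [ 3.141e+00 -1.000e-03 -1.200e-02] | shift now [ 5.4 -0.4  1.5] | shift after turn [ 5.4  0.4 -1.6]
```

step_arm --pt "5 -0.4 1.5 0 0.007 -0.001" --pt "0.5 0 0 0 0 0" --pt "0 0 0 0 0 0"

```text
t: 27.22
eef_pos: [503.0, 137.5, 62.0]
tcp_rot: [-0.03, 1.568, 0.06]
ft_force: [-0.4, 0.0, -0.3]
opening: 0.34
```

step_arm --pt "0 0 0 0 0 0" --pt "0 0 0 0 0 0" --pt "0 0 0 0 0 0" --pt "0 0 0 0 0 0" --grip 0

```text
t: 27.72
eef_pos: [502.9, 137.5, 62.3]
tcp_rot: [-0.043, 1.568, 0.046]
ft_force: [-0.0, -0.5, -0.7]
opening: 0.145
```

```bash
python3 g.py 502.2 137.3 61 0.09
```

```text
t 27.73 p [502.93 137.47  62.3 ] jaw 0.0898 xax [ 0.003  0.    -1.   ] F [-0.  -0.5 -0.7] M [-0.07  0.09  0.05] open 13.8 j [ 0.14  0.6   1.97 -0.    0.56  0.05]
turn [-0.     0.003  0.   ] | shift now [ 1.3 -0.1 -0.7] | shift after turn [ 1.3 -0.1 -0.7]
turn [ 3.141  0.    -0.004] | shift now [ 1.3 -0.1 -0.7] | shift after turn [1.3 0.1 0.7]
```

step_arm --pt "-20 0 0 0 0 0" --pt "-35 0 0 0 0 0" --pt "-45 0 0 0 0 0" --pt "-45 0 0 0 0 0" --pt "0 -50 0 0 0 0" --pt "0 -50 0 0 0 0" --pt "0 -40 0 0 0 0" --pt "0 0 0 0 0 0"

```text
t: 28.72
eef_pos: [514.0, -5.5, 209.7]
tcp_rot: [-2.895, 1.568, -2.804]
ft_force: [-0.5, -0.3, -3.3]
opening: 0.142
```

```bash
python3 g.py 499.1 -189.1 200 1.48
```

```text
t 28.73 p [513.99  -5.47 209.68] jaw 0.0917 xax [-0.002 -0.001 -1.   ] F [-0.5 -0.3 -3.3] M [-0.01  0.07  0.  ] open 13.5 j [-0.14  0.37  1.86 -0.    0.91 -0.23]
turn [-1.388e+00 -2.000e-03 -1.000e-03] | shift now [   9.9 -181.5  -31.6] | shift after turn [   9.7   -1.8 -184.2]
turn [ 1.753e+00 -1.000e-03  3.000e-03] | shift now [   9.9 -181.5  -31.6] | shift after turn [  9.7   1.8 184.2]
```

step_arm --pt "0 -22 -4 -0.172 0 0" --pt "0 -21 -7.5 -0.172 0 0" --pt "0 -19.5 -11 -0.172 0 0" --pt "0 -17 -14 -0.172 0 0" --pt "0 -14.5 -17 -0.172 0 0" --pt "0 -11.5 -19 -0.172 0 0" --pt "0 -8 -20.5 -0.172 0 0" --pt "0 -3 -18 -0.15 0 0"

```text
t: 29.72
eef_pos: [500.8, -177.4, 206.7]
tcp_rot: [1.314, 1.561, 2.808]
ft_force: [-0.7, -1.1, -3.6]
opening: 0.147
```

step_arm --pt "0 0 0 0 0 0"

```text
t: 29.85
eef_pos: [500.7, -177.5, 206.3]
tcp_rot: [1.289, 1.561, 2.781]
ft_force: [0.3, 0.1, -3.3]
opening: 0.143
```

```bash
python3 g.py 499.1 -189.1 144 1.48
```

```text
t 29.85 p [ 500.67 -177.5   206.3 ] jaw 1.4924 xax [-0.01   0.004 -1.   ] F [ 0.3  0.1 -3.3] M [ 0.06 -0.05  0.  ] open 13.6 j [-0.46  0.4   1.82 -0.    0.93 -1.96]
turn [ 0.012  0.003 -0.01 ] | shift now [ 62.3   0.  -11.9] | shift after turn [ 62.3   0.5 -11.7]
turn [-3.129  0.015  0.004] | shift now [ 62.3   0.  -11.9] | shift after turn [62.3 -0.5 11.7]
```

step_arm --pt "15 0 -12 0.012 0.003 -0.01" --pt "30 0 0 0 0 0" --pt "15 0 0 0 0 0" --pt "0 0 0 0 0 0"

```text
t: 30.35
eef_pos: [500.0, -185.9, 144.7]
tcp_rot: [0.21, 1.57, 1.682]
ft_force: [0.0, -0.1, -4.3]
opening: 0.146
```

```bash
python3 g.py 499.1 -189.1 139 1.48
```

```text
t 30.35 p [ 499.99 -185.92  144.69] jaw 1.4716 xax [-0.     0.001 -1.   ] F [ 0.  -0.1 -4.3] M [ 0.07 -0.06 -0.06] open 13.9 j [-0.48  0.48  1.88  0.    0.77 -1.95]
turn [-0.008  0.001 -0.   ] | shift now [ 5.7  0.6 -3.3] | shift after turn [ 5.7  0.6 -3.2]
turn [ 3.133e+00 -0.000e+00 -1.000e-03] | shift now [ 5.7  0.6 -3.3] | shift after turn [ 5.7 -0.6  3.2]
```

step_arm --pt "2 0.6 -3.3 -0.008 0 0" --pt "1 0 0 0 0 0" --pt "0 0 0 0 0 0"

```text
t: 30.72
eef_pos: [499.8, -189.1, 143.3]
tcp_rot: [-1.604, 1.569, -0.124]
ft_force: [0.5, -0.4, -3.7]
opening: 0.143
```

```bash
python3 g.py 499.1 -189.1 139 1.48
```

```text
t 30.73 p [ 499.85 -189.13  143.32] jaw 1.4796 xax [ 0.002 -0.    -1.   ] F [ 0.5 -0.4 -3.7] M [0.05 0.   0.01] open 13.6 j [-0.49  0.49  1.88  0.    0.77 -1.97]
turn [-0.    -0.     0.002] | shift now [ 4.3  0.8 -0. ] | shift after turn [ 4.3  0.7 -0. ]
turn [3.141e+00 3.000e-03 0.000e+00] | shift now [ 4.3  0.8 -0. ] | shift after turn [ 4.3 -0.7  0. ]
```

step_arm --pt "3 0.8 0 0 0 0.002" --pt "2.5 0 0 0 0 0" --pt "2.5 0 0 0 0 0" --pt "2.5 0 0 0 0 0" --pt "2.5 0 0 0 0 0" --pt "0 0 0 0 0 0"

```text
t: 31.48
eef_pos: [499.1, -189.2, 129.8]
tcp_rot: [-2.019, 1.57, -0.54]
ft_force: [-0.3, 0.3, -3.1]
opening: 0.146
```

```bash
python3 g.py 499.1 -189.1 116.3 1.48
```

```text
t 31.48 p [ 499.1  -189.17  129.76] jaw 1.4792 xax [ 0.001 -0.    -1.   ] F [-0.3  0.3 -3.1] M [-0.01 -0.04 -0.02] open 13.9 j [-0.49  0.51  1.9  -0.    0.74 -1.97]
turn [-0.001 -0.     0.001] | shift now [13.5  0.   0.1] | shift after turn [13.5  0.   0.1]
turn [3.141e+00 1.000e-03 0.000e+00] | shift now [13.5  0.   0.1] | shift after turn [13.5 -0.  -0.1]
```

step_arm --pt "4 0 0 0 0 0" --pt "4 0 0 0 0 0" --pt "3 0 0 0 0 0" --pt "2 0 0 0 0 0" --pt "1 0 0 0 0 0" --pt "1 0 0 0 0 0" --pt "1 0 0 0 0 0"

```text
t: 32.35
eef_pos: [499.2, -189.2, 116.2]
tcp_rot: [-2.034, 1.568, -0.555]
ft_force: [-3.8, 1.0, 10.9]
opening: 0.147
```

step_arm --pt "0 0 0 0 0 0" --pt "0 0 0 0 0 0" --pt "0 0 0 0 0 0" --grip 32

```text
t: 32.72
eef_pos: [499.7, -189.5, 116.9]
tcp_rot: [-2.0, 1.566, -0.521]
ft_force: [-0.1, -0.1, -0.6]
opening: 0.325
```

Seated at 116.2 mm with 11 N. I'll go up and toward bracket D, with a look on the way.

step_arm --pt "-30 0 0 0 0 0" --pt "-50 0 0 0 0 0" --pt "-20 0 30 0.172 0 0" --pt "0 6 40 0.172 0 0" --pt "0 13 38 0.172 0 0" --pt "0 21 36 0.172 0 0" --pt "0 25 33 0.172 0 0" --pt "0 0 0 0.172 0 0"

```text
t: 33.72
eef_pos: [522.7, 8.3, 219.5]
tcp_rot: [-0.74, 1.565, -0.327]
ft_force: [-0.2, -0.1, -0.5]
opening: 0.336
```

```bash
python3 g.py 453.9 127.3 205 0.1; python3 - <<'E'
from h import *
t,s=snap("k")
crop(t,115,125,400,255,2.8,"pics/ct.png")
crop(s,180,120,340,340,2.7,"pics/cs.png")
E
```

```text
t 33.73 p [522.73   8.25 219.54] jaw 0.4135 xax [ 0.005 -0.002 -1.   ] F [-0.2 -0.1 -0.5] M [-0.06 -0.   -0.02] open 32.0 j [-0.11  0.37  1.83 -0.    0.93 -0.52]
turn [0.314 0.005 0.003] | shift now [ 14.  136.7 -15.2] | shift after turn [ 14.5 125.3 -56.6]
turn [-2.828 -0.004  0.006] | shift now [ 14.  136.7 -15.2] | shift after turn [  14.5 -125.3   56.6]
```

View pics/ct.png

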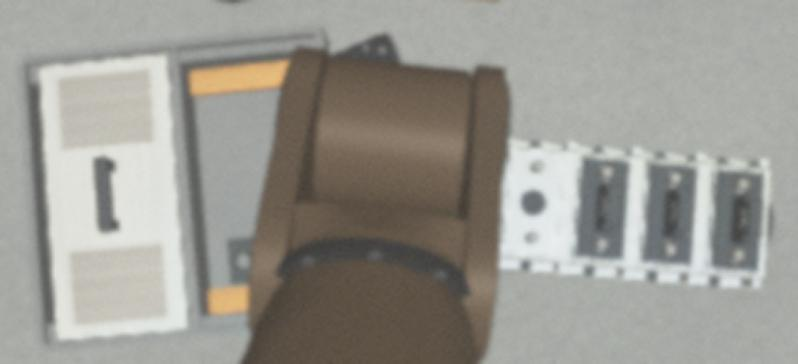

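View pics/cs.png

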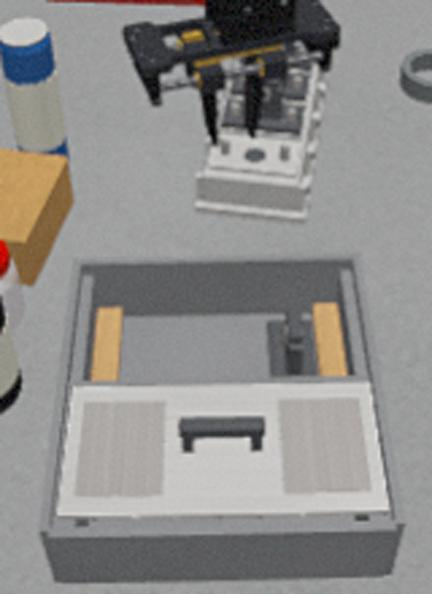

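Pads 0–2 are filled, and bracket D is unmoved (hole at crop (243,261)). Next is bracket D.

step_arm --pt "0 44 -5 0.16 0 0" --pt "0 42 -15 0.154 0 0" --pt "0 30 -30 0 0 0" --pt "0 0 0 0 0 0"

```text
t: 34.33
eef_pos: [440.5, 109.1, 218.4]
tcp_rot: [-0.506, 1.565, -0.399]
ft_force: [0.6, 0.2, -0.6]
opening: 0.336
```

```bash
python3 g.py 453.9 127.3 120 0.104
```

```text
t 34.33 p [440.49 109.07 218.39] jaw 0.107 xax [ 0.005 -0.002 -1.   ] F [ 0.6  0.2 -0.6] M [-0.1   0.09 -0.01] open 31.9 j [ 0.1   0.28  1.99 -0.    0.87 -0.01]
turn [0.003 0.005 0.003] | shift now [98.4 16.9 14.8] | shift after turn [98.4 16.7 15.2]
turn [-3.139 -0.004  0.007] | shift now [98.4 16.9 14.8] | shift after turn [ 98.4 -16.7 -15.2]
```

step_arm --pt "10 17 14 0.003 0.005 0.003" --pt "40 0 -2 0 0 0" --pt "40 0 -2 0 0 0" --pt "5 0 0 0 0 0" --pt "0 0 0 0 0 0"

```text
t: 34.95
eef_pos: [456.2, 127.7, 120.0]
tcp_rot: [0.265, 1.567, 0.373]
ft_force: [-0.2, 0.1, 1.0]
opening: 0.337
```

```bash
python3 g.py 453.9 127.3 61 0.104
```

```text
t 34.95 p [456.15 127.75 119.96] jaw 0.1087 xax [ 0.003  0.001 -1.   ] F [-0.2  0.1  1. ] M [-0.07  0.05  0.02] open 32.1 j [0.13 0.46 2.05 0.   0.63 0.02]
turn [ 0.005  0.004 -0.001] | shift now [59.  -0.3 -2.5] | shift after turn [59.  -0.2 -2.3]
turn [-3.137e+00  2.000e-03  6.000e-03] | shift now [59.  -0.3 -2.5] | shift after turn [59.   0.2  2.3]
```

step_arm --pt "10 -0.3 -3 0.005 0.004 0" --pt "25 0 -1 0 0 0" --pt "18 0 -1 0 0 0" --pt "3 0 0 0 0 0" --pt "0 0 0 0 0 0"

```text
t: 35.58
eef_pos: [454.1, 127.1, 65.6]
tcp_rot: [0.175, 1.563, 0.278]
ft_force: [-0.6, -0.4, -0.0]
opening: 0.335
```

```bash
python3 g.py 453.9 127.3 61 0.104
```

```text
t 35.58 p [454.1  127.1   65.64] jaw 0.1031 xax [ 0.007  0.002 -1.   ] F [-0.6 -0.4 -0. ] M [-0.1   0.07  0.03] open 31.9 j [0.13 0.56 2.1  0.   0.48 0.03]
turn [-0.001  0.007 -0.001] | shift now [ 4.6  0.2 -0.2] | shift after turn [ 4.6  0.2 -0.2]
turn [ 3.141e+00 -2.000e-03 -1.100e-02] | shift now [ 4.6  0.2 -0.2] | shift after turn [ 4.6 -0.2  0.2]
```

step_arm --pt "4 0.2 -0.5 -0.001 0.007 -0.001" --pt "0.5 0 0 0 0 0" --pt "0 0 0 0 0 0"

```text
t: 35.95
eef_pos: [454.3, 127.4, 62.3]
tcp_rot: [0.114, 1.568, 0.218]
ft_force: [0.7, 0.6, 0.5]
opening: 0.334
```

step_arm --pt "0 0 0 0 0 0" --pt "0 0 0 0 0 0" --pt "0 0 0 0 0 0" --pt "0 0 0 0 0 0" --grip 0

```text
t: 36.45
eef_pos: [454.4, 127.4, 62.6]
tcp_rot: [0.117, 1.568, 0.221]
ft_force: [-0.3, -1.0, 0.4]
opening: 0.147
```

```bash
python3 g.py 453.9 127.3 61 0.104
```

```text
t 36.45 p [454.36 127.4   62.6 ] jaw 0.104 xax [ 0.003  0.001 -1.   ] F [-0.3 -1.   0.4] M [-0.08  0.06 -0.  ] open 13.9 j [0.13 0.56 2.09 0.   0.48 0.03]
turn [ 0.     0.003 -0.   ] | shift now [ 1.6 -0.1 -0.5] | shift after turn [ 1.6 -0.1 -0.5]
turn [-3.142e+00  1.000e-03  4.000e-03] | shift now [ 1.6 -0.1 -0.5] | shift after turn [1.6 0.1 0.5]
```

step_arm --pt "-20 0 0 0 0 0" --pt "-35 0 0 0 0 0" --pt "-45 0 0 0 0 0" --pt "-45 0 0 0 0 0" --pt "0 -40 0 0 0 0" --pt "0 -40 15 0 0 0" --pt "0 -40 15 0 0 0" --pt "0 0 0 0 0 0"

```text
t: 37.45
eef_pos: [496.1, 8.0, 210.9]
tcp_rot: [-2.792, 1.57, -2.686]
ft_force: [-1.0, 0.5, -3.0]
opening: 0.148
```

```bash
python3 g.py 505 -123.3 200 1.48
```

```text
t 37.45 p [496.1    8.01 210.91] jaw 0.1063 xax [-0.001 -0.001 -1.   ] F [-1.   0.5 -3. ] M [-0.07  0.09 -0.03] open 14.0 j [-0.12  0.35  1.9  -0.    0.89 -0.22]
turn [-1.374e+00 -1.000e-03 -0.000e+00] | shift now [  11.  -131.5   -5.1] | shift after turn [  10.9  -20.8 -130. ]
turn [ 1.768e+00 -0.000e+00  1.000e-03] | shift now [  11.  -131.5   -5.1] | shift after turn [ 10.9  20.8 130. ]
```

step_arm --pt "0 -16 -1 -0.172 0 0" --pt "0 -15.5 -3.5 -0.172 0 0" --pt "0 -15 -6 -0.172 0 0" --pt "0 -13.5 -8.5 -0.172 0 0" --pt "0 -12 -10.5 -0.172 0 0" --pt "0 -10 -12.5 -0.172 0 0" --pt "0 -8 -14 -0.172 0 0" --pt "0 -5 -12 -0.15 0 0"

```text
t: 38.45
eef_pos: [503.3, -113.9, 208.0]
tcp_rot: [1.356, 1.56, 2.863]
ft_force: [-0.2, 1.0, -3.1]
opening: 0.147
```

step_arm --pt "0 0 0 0 0 0"

```text
t: 38.58
eef_pos: [503.0, -113.7, 207.6]
tcp_rot: [1.344, 1.559, 2.85]
ft_force: [0.7, 0.0, -2.8]
opening: 0.148
```

```bash
python3 g.py 505 -123.3 144 1.48
```

```text
t 38.58 p [ 502.99 -113.7   207.62] jaw 1.5061 xax [-0.011  0.003 -1.   ] F [ 0.7  0.  -2.8] M [ 0.08  0.02 -0.01] open 14.1 j [-0.35  0.38  1.86 -0.    0.92 -1.86]
turn [ 0.026  0.002 -0.011] | shift now [63.6 -3.3 -9.6] | shift after turn [63.6 -2.9 -9.4]
turn [-3.115  0.017  0.004] | shift now [63.6 -3.3 -9.6] | shift after turn [63.6  2.9  9.4]
```

step_arm --pt "15 -3 -9.5 0.026 0.002 -0.01" --pt "30 0 0 0 0 0" --pt "16 0 0 0 0 0" --pt "0 0 0 0 0 0"

```text
t: 39.08
eef_pos: [504.0, -119.6, 144.9]
tcp_rot: [1.033, 1.568, 2.498]
ft_force: [-0.4, 0.3, -2.3]
opening: 0.147
```

```bash
python3 g.py 505 -123.3 139 1.48
```

```text
t 39.08 p [ 504.02 -119.59  144.87] jaw 1.4653 xax [-0.002  0.002 -1.   ] F [-0.4  0.3 -2.3] M [ 0.02  0.   -0.01] open 14.0 j [-0.36  0.47  1.92  0.    0.76 -1.83]
turn [-0.015  0.001 -0.002] | shift now [ 5.9 -1.4 -3.6] | shift after turn [ 5.9 -1.3 -3.6]
turn [ 3.127e+00 -4.000e-03 -2.000e-03] | shift now [ 5.9 -1.4 -3.6] | shift after turn [5.9 1.3 3.6]
```

step_arm --pt "2 -1.3 -3.6 -0.015 0 -0.002" --pt "1 0 0 0 0 0" --pt "0 0 0 0 0 0"

```text
t: 39.45
eef_pos: [505.4, -122.8, 143.2]
tcp_rot: [-0.986, 1.569, 0.493]
ft_force: [-0.1, -0.1, -3.0]
opening: 0.146
```

```bash
python3 g.py 505 -123.3 139 1.48
```

```text
t 39.45 p [ 505.41 -122.81  143.24] jaw 1.4792 xax [ 0.002  0.001 -1.   ] F [-0.1 -0.1 -3. ] M [ 0.03 -0.01 -0.02] open 13.9 j [-0.37  0.47  1.92  0.    0.75 -1.85]
turn [-0.001  0.001  0.002] | shift now [ 4.2  0.4 -0.5] | shift after turn [ 4.2  0.4 -0.5]
turn [ 3.141e+00  2.000e-03 -2.000e-03] | shift now [ 4.2  0.4 -0.5] | shift after turn [ 4.2 -0.4  0.5]
```

step_arm --pt "3 0.4 -0.5 -0.001 0.001 0.002" --pt "2.5 0 0 0 0 0" --pt "2.5 0 0 0 0 0" --pt "2.5 0 0 0 0 0" --pt "2.5 0 0 0 0 0" --pt "0 0 0 0 0 0"

```text
t: 40.2
eef_pos: [505.0, -123.4, 129.6]
tcp_rot: [2.593, 1.571, -2.211]
ft_force: [-0.4, 0.4, -2.6]
opening: 0.146
```

```bash
python3 g.py 505 -123.3 116.6 1.48
```

```text
t 40.2 p [ 505.   -123.38  129.63] jaw 1.4796 xax [-0. -0. -1.] F [-0.4  0.4 -2.6] M [ 0.04 -0.    0.06] open 13.8 j [-0.37  0.49  1.93 -0.    0.72 -1.85]
turn [-0. -0. -0.] | shift now [13.   0.   0.1] | shift after turn [13.   0.   0.1]
turn [ 3.141 -0.     0.   ] | shift now [13.   0.   0.1] | shift after turn [13.  -0.  -0.1]
```

step_arm --pt "4 0 0 0 0 0" --pt "4 0 0 0 0 0" --pt "3 0 0 0 0 0" --pt "2 0 0 0 0 0" --pt "1 0 0 0 0 0" --pt "1 0 0 0 0 0"

```text
t: 40.95
eef_pos: [505.1, -123.4, 116.5]
tcp_rot: [-1.995, 1.569, -0.515]
ft_force: [-3.4, 1.3, 12.7]
opening: 0.143
```

step_arm --pt "0 0 0 0 0 0" --pt "0 0 0 0 0 0" --pt "0 0 0 0 0 0" --grip 32

```text
t: 41.32
eef_pos: [505.5, -123.6, 117.0]
tcp_rot: [-1.917, 1.568, -0.438]
ft_force: [0.4, 0.5, -0.9]
opening: 0.334
```

step_arm --pt "-30 0 0 0 0 0" --pt "-50 0 0 0 0 0" --pt "-40 0 0 0 0 0" --pt "-20 60 0 0 0 0" --pt "0 60 0 0 0 0" --pt "0 0 55 0 0 0" --pt "0 0 0 0 0 0"

```text
t: 42.2
eef_pos: [388.6, -58.2, 260.1]
tcp_rot: [-2.004, 1.567, -0.529]
ft_force: [0.7, -0.1, 0.2]
opening: 0.334
```

```bash
python3 g.py 511.2 276.2 200 1.661; python3 - <<'E'
from h import *
t,s=snap("m")
crop(t,115,125,400,255,2.8,"pics/ct.png")
crop(s,180,120,340,340,2.7,"pics/cs.png")
E
```

```text
t 42.2 p [388.56 -58.25 260.1 ] jaw 1.475 xax [ 0.003 -0.002 -1.   ] F [ 0.7 -0.1  0.2] M [0.02 0.01 0.02] open 31.8 j [-0.32  0.13  2.06 -0.    0.95 -1.79]
turn [-0.186 -0.002  0.003] | shift now [ 59.9 -89.9 344.7] | shift after turn [  60.1 -152.3  322. ]
turn [2.956 0.005 0.003] | shift now [ 59.9 -89.9 344.7] | shift after turn [  60.1  152.3 -322. ]
```

View pics/ct.png

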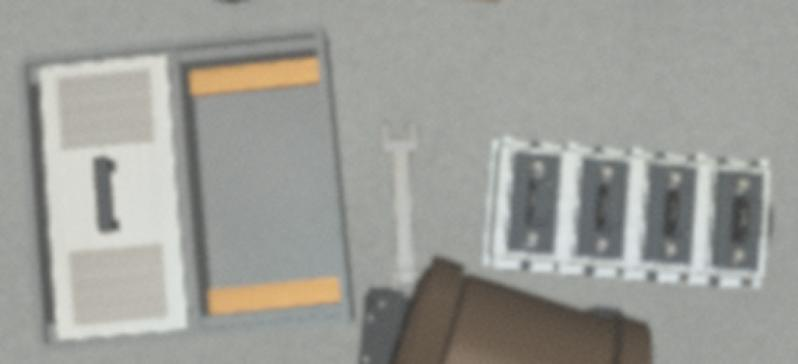

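View pics/cs.png

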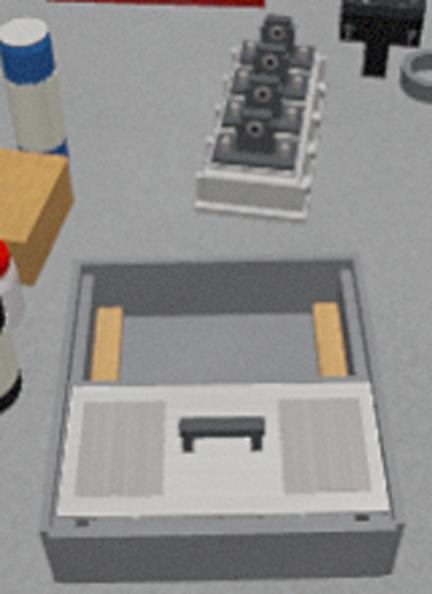

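All four brackets are flat on pads 0–3 and the well is empty. The hatch hasn't moved, so I go back to its bar.

step_arm --pt "0 0 0 -0.186 0 0" --pt "0 -27 56 0 0 0" --pt "0 -27 56 0 0 0" --pt "0 -27 56 0 0 0" --pt "0 -27 56 0 0 0" --pt "0 -27 56 0 0 0" --pt "0 -12 20 0 0 0" --pt "0 0 0 0 0 0" --grip 44

```text
t: 43.3
eef_pos: [516.0, 252.9, 255.8]
tcp_rot: [-2.981, 1.566, -1.321]
ft_force: [0.9, -0.6, -0.2]
opening: 0.463
```

```bash
python3 g.py 511 276.3 175 1.661
```

```text
t 43.3 p [516.02 252.9  255.84] jaw 1.6597 xax [ 0.001 -0.005 -1.   ] F [ 0.9 -0.6 -0.2] M [ 0.06 -0.02  0.01] open 44.0 j [ 0.34  0.4   1.66 -0.01  1.07 -1.31]
turn [-0.001 -0.005  0.001] | shift now [80.7  3.  24.1] | shift after turn [80.8  2.9 23.8]
turn [3.14e+00 1.00e-03 7.00e-03] | shift now [80.7  3.  24.1] | shift after turn [ 80.8  -2.9 -23.8]
```

step_arm --pt "5 3 24 0 -0.005 0.001" --pt "35 0 0 0 0 0" --pt "35 0 0 0 0 0" --pt "0 0 0 0 0 0"

```text
t: 43.8
eef_pos: [512.0, 271.7, 178.4]
tcp_rot: [2.014, 1.569, -2.613]
ft_force: [-0.2, 0.0, 0.7]
opening: 0.462
```

```bash
python3 g.py 511 276.3 120.5 1.661
```

```text
t 43.8 p [511.99 271.75 178.36] jaw 1.6557 xax [-0.001 -0.001 -1.   ] F [-0.2  0.   0.7] M [ 0.02 -0.03  0.  ] open 44.0 j [ 0.37  0.5   1.74 -0.    0.91 -1.28]
turn [-0.005 -0.001 -0.002] | shift now [57.9  0.5  4.7] | shift after turn [57.9  0.6  4.6]
turn [ 3.136e+00 -2.000e-03  1.000e-03] | shift now [57.9  0.5  4.7] | shift after turn [57.9 -0.6 -4.6]
```

step_arm --pt "20 0.5 4.6 -0.005 -0.001 -0.002" --pt "22 0 0 0 0 0" --pt "10 0 0 0 0 0" --pt "3 0 0 0 0 0" --pt "0 0 0 0 0 0"

```text
t: 44.42
eef_pos: [514.6, 273.6, 128.1]
tcp_rot: [-1.31, 1.564, 0.347]
ft_force: [0.6, -0.2, 0.5]
opening: 0.461
```

```bash
python3 g.py 511 276.3 120.5 1.661
```

```text
t 44.42 p [514.6  273.58 128.12] jaw 1.6571 xax [ 0.007  0.002 -1.   ] F [ 0.6 -0.2  0.5] M [ 0.05  0.05 -0.01] open 43.9 j [ 0.38  0.56  1.78 -0.    0.79 -1.28]
turn [-0.004  0.002  0.007] | shift now [7.6 3.4 3. ] | shift after turn [7.6 3.3 3. ]
turn [ 3.138e+00  1.100e-02 -3.000e-03] | shift now [7.6 3.4 3. ] | shift after turn [ 7.6 -3.3 -3. ]
```

step_arm --pt "6.5 3.4 3 -0.004 0.002 0.007" --pt "1 0 0 0 0 0" --pt "0 0 0 0 0 0"

```text
t: 44.8
eef_pos: [511.1, 276.7, 121.4]
tcp_rot: [-1.405, 1.57, 0.257]
ft_force: [-0.5, -0.3, 0.2]
opening: 0.465
```

step_arm --pt "0 0 0 0 0 0" --pt "0 0 0 0 0 0" --pt "0 0 0 0 0 0" --pt "0 0 0 0 0 0" --pt "0 0 0 0 0 0" --grip 0

```text
t: 45.42
eef_pos: [511.2, 276.8, 121.6]
tcp_rot: [-1.377, 1.569, 0.285]
ft_force: [-0.4, 0.6, -0.3]
opening: 0.148
```

```bash
python3 g.py 511 276.3 120.5 1.661
```

```text
t 45.42 p [511.19 276.76 121.62] jaw 1.6617 xax [ 0.001  0.    -1.   ] F [-0.4  0.6 -0.3] M [ 0.12 -0.01  0.  ] open 14.0 j [ 0.38  0.57  1.79 -0.    0.78 -1.28]
turn [0.001 0.    0.001] | shift now [ 1.1  0.2 -0.4] | shift after turn [ 1.1  0.2 -0.4]
turn [-3.141e+00 -2.000e-03  0.000e+00] | shift now [ 1.1  0.2 -0.4] | shift after turn [ 1.1 -0.2  0.4]
```

step_arm --pt "-4 0 0 0 0 0" --pt "-4 0 0 0 0 0" --pt "0 0 -20 0 0 0" --pt "0 0 -25 0 0 0" --pt "0 0 -25 0 0 0" --pt "0 0 -25 0 0 0" --pt "0 0 -20 0 0 0" --pt "0 0 0 0 0 0"

```text
t: 46.42
eef_pos: [521.6, 154.1, 129.6]
tcp_rot: [-2.077, 1.57, -0.416]
ft_force: [0.4, -0.6, -4.3]
opening: 0.144
```

```bash
python3 g.py 524.7 135.7 128 1.661
```

```text
t 46.42 p [521.65 154.15 129.59] jaw 1.6611 xax [ 0.001 -0.001 -1.   ] F [ 0.4 -0.6 -4.3] M [-0.04 -0.22  0.09] open 13.6 j [ 0.17  0.52  1.87 -0.    0.75 -1.49]
turn [ 0.    -0.001  0.001] | shift now [  1.6  -1.4 -18.6] | shift after turn [  1.6  -1.4 -18.6]
turn [-3.142e+00 -2.000e-03 -1.000e-03] | shift now [  1.6  -1.4 -18.6] | shift after turn [ 1.6  1.4 18.6]
```

step_arm --pt "0 -1.4 -10 0 0 0" --pt "0 0 -8.5 0 0 0" --pt "0 0 0 0 0 0"

```text
t: 46.8
eef_pos: [524.3, 134.7, 129.4]
tcp_rot: [-3.14, 1.57, -1.478]
ft_force: [-0.8, 0.1, -3.8]
opening: 0.149
```

```bash
python3 g.py 524.7 135.7 115.4 1.661
```

```text
t 46.8 p [524.35 134.71 129.45] jaw 1.6614 xax [ 0.    -0.001 -1.   ] F [-0.8  0.1 -3.8] M [0.05 0.04 0.01] open 14.1 j [ 0.13  0.52  1.88 -0.    0.75 -1.53]
turn [ 0.    -0.001  0.   ] | shift now [14.  -0.4  1. ] | shift after turn [14.  -0.4  1. ]
turn [-3.141e+00 -0.000e+00 -1.000e-03] | shift now [14.  -0.4  1. ] | shift after turn [14.   0.4 -1. ]
```

step_arm --pt "3 -0.4 1 0 0 0" --pt "3 0 0 0 0 0" --pt "3 0 0 0 0 0" --pt "2 0 0 0 0 0" --pt "0 0 0 0 0 0"

```text
t: 47.42
eef_pos: [524.3, 136.8, 117.3]
tcp_rot: [2.241, 1.57, -2.379]
ft_force: [0.6, -0.1, -4.5]
opening: 0.144
```

```bash
python3 g.py 524.7 135.7 115.4 1.661
```

```text
t 47.42 p [524.3  136.77 117.32] jaw 1.6627 xax [-0.001 -0.001 -1.   ] F [ 0.6 -0.1 -4.5] M [0.07 0.1  0.01] open 13.7 j [ 0.13  0.54  1.89 -0.    0.72 -1.53]
turn [ 0.002 -0.001 -0.001] | shift now [ 1.9 -0.3 -1.1] | shift after turn [ 1.9 -0.3 -1.1]
turn [-3.14e+00  1.00e-03 -1.00e-03] | shift now [ 1.9 -0.3 -1.1] | shift after turn [1.9 0.3 1.1]
```

step_arm --pt "1.5 -0.3 -1 0 0 0" --pt "1 0 0 0 0 0" --pt "0.5 0 0 0 0 0" --pt "0 0 0 0 0 0"

```text
t: 47.92
eef_pos: [524.8, 135.7, 115.7]
tcp_rot: [-2.287, 1.57, -0.624]
ft_force: [0.2, 0.1, -4.2]
opening: 0.145
```

```bash
python3 g.py 524.7 135.7 115.4 1.661
```

```text
t 47.92 p [524.85 135.69 115.66] jaw 1.6628 xax [ 0.001 -0.    -1.   ] F [ 0.2  0.1 -4.2] M [0.07 0.02 0.08] open 13.8 j [ 0.13  0.54  1.89 -0.    0.72 -1.53]
turn [ 0.002 -0.001  0.001] | shift now [0.3 0.1 0. ] | shift after turn [0.3 0.1 0. ]
turn [-3.14e+00 -1.00e-03 -1.00e-03] | shift now [0.3 0.1 0. ] | shift after turn [ 0.3 -0.1 -0. ]
```

step_arm --pt "1 0 0 0 0 0" --pt "1 0 0 0 0 0" --pt "0 0 0 0 0 0"

```text
t: 48.3
eef_pos: [524.9, 135.7, 115.7]
tcp_rot: [-1.828, 1.569, -0.165]
ft_force: [0.9, -0.4, -4.6]
opening: 0.146
```

step_arm --pt "0 0 0 0 0 0" --pt "0 0 0 0 0 0" --pt "0 0 0 0 0 0" --grip 44

```text
t: 48.68
eef_pos: [525.6, 135.7, 115.7]
tcp_rot: [-1.73, 1.567, -0.068]
ft_force: [0.3, 0.4, 0.2]
opening: 0.398
```

step_arm --pt "-30 0 0 0 0 0" --pt "-50 0 0 0 0 0" --pt "-50 0 0 0 0 0" --pt "-30 50 0 0 0 0" --pt "0 60 0 0 0 0" --pt "0 0 60 0 0 0" --pt "0 0 60 0 0 0" --pt "0 0 60 0 0 0"

```text
t: 49.68
eef_pos: [396.6, 305.3, 281.1]
tcp_rot: [-1.582, 1.565, 0.072]
ft_force: [0.9, -1.9, 0.2]
opening: 0.462
```

step_arm --pt "0 0 60 0 0 0" --pt "0 0 60 0 0 0" --pt "0 0 0 0 0 0"

```text
t: 50.05
eef_pos: [384.7, 432.0, 280.7]
tcp_rot: [-1.481, 1.564, 0.177]
ft_force: [0.2, -0.4, -1.1]
opening: 0.463
```

```bash
python3 g.py; python3 - <<'E'
from h import *
t,s=snap("z")
crop(t,0,30,512,384,1.56,"pics/ct.png")
crop(s,140,100,340,340,2.5,"pics/cs.png")
E
```

```text
t 50.05 p [384.72 432.05 280.74] jaw 1.658 xax [ 0.006  0.001 -1.   ] F [ 0.2 -0.4 -1.1] M [ 0.05  0.05 -0.02] open 44.1 j [ 0.73  0.38  1.63 -0.    1.13 -0.93]
```

View pics/ct.png

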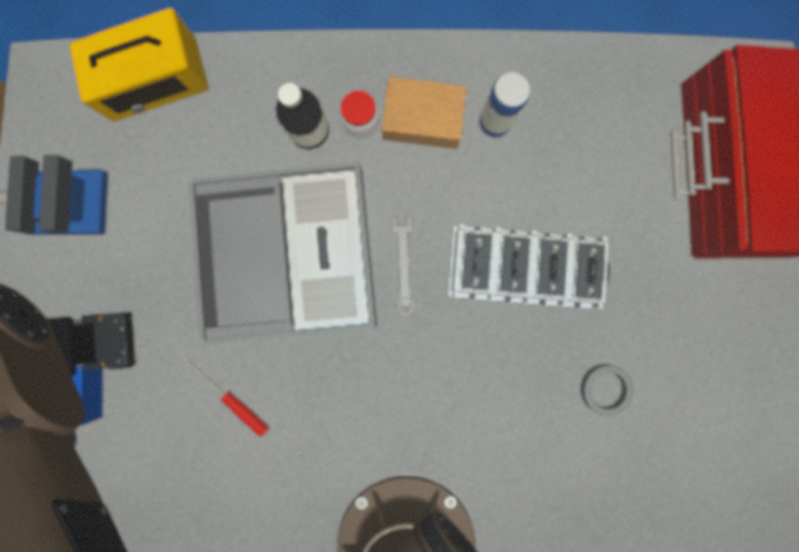

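View pics/cs.png

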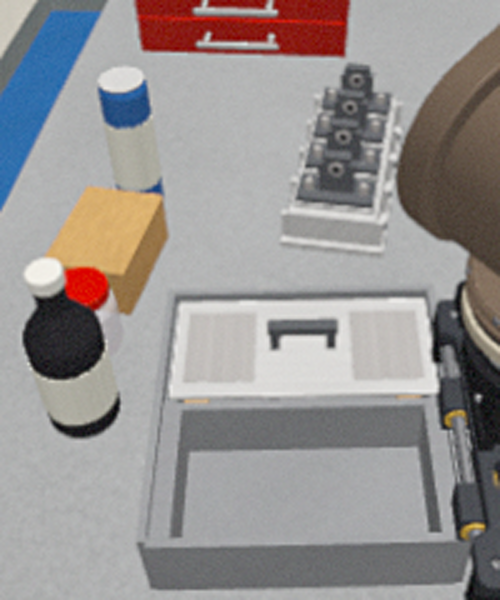

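Everything looks right: the hatch is shut and the brackets are on their pads. I'll compare with the first pictures numerically before handing in.

```bash
python3 - <<'E'
from h import *
g=lambda f:cv2.cvtColor(cv2.imread(f),cv2.COLOR_BGR2GRAY)
for n,box in(("top",(175,130,245,245)),("side",(195,212,325,262))):
    a,b=g(f"pics/{n}0.png"),g(f"pics/{n}_z.png");x0,y0,x1,y1=box
    A,B=[np.float32(i[y0:y1,x0:x1]) for i in(a,b)]
    print(n,"shift",cv2.phaseCorrelate(A,B),"diff",np.abs(A-B).mean())
a,b=g("pics/top0.png"),g("pics/top_z.png")
for nm,(x0,y0,x1,y1) in dict(spanner=(248,160,270,238),screwd=(115,255,180,315),tape=(365,255,412,302),far=(165,65,345,130)).items():
    A,B=[np.float32(i[y0:y1,x0:x1]) for i in(a,b)];print(nm,cv2.phaseCorrelate(A,B)[0],np.abs(A-B).mean())
# bar height by triangulation, before/after
for tg in("0","_z"):
    t,s=g(f"pics/top{tg}.png"),g(f"pics/side{tg}.png")
    def cen(im,x0,y0,x1,y1,T):
        m=cv2.moments((im[y0:y1,x0:x1]<T).astype(np.uint8),True);return m['m10']/m['m00']+x0,m['m01']/m['m00']+y0
    print(tg,cen(t,195,165,225,212,110),cen(s,240,222,285,245,100))
# foot lug/stud check
P=np.array([[487,-320.5],[493.2,-254.9],[499.1,-189.1],[505,-123.3]])
t=b
for p in P:
    c=proj("top",[[*p,70]])[0];c=np.round(c).astype(int);w=(t[c[1]-17:c[1]+18,c[0]-14:c[0]+15]<125).astype(np.uint8)
    r=cv2.minAreaRect(np.argwhere(w).astype(np.float32)[:,::-1]+np.float32([c[0]-14,c[1]-17]));print(p,onz("top",[r[0]],70)[0].round(1),np.round(r[1],1),r[2])
E
```

```text
top shift ((0.2522496798654146, 0.18380940956627967), 0.7687845702524538) diff 5.309565
side shift ((0.9729370021710224, -0.36670048494726615), 0.7495209411338524) diff 30.025692
spanner (0.08632256635695157, -0.0002937980763988435) 3.2371795
screwd (-0.103922038812307, 0.015678874576796176) 3.1982052
tape (-0.00694560534030586, -0.027295206039141817) 3.086012
far (-0.00843039935521972, -0.035220787799268294) 3.1802564
0 (206.01111111111112, 188.24444444444444) (259.7559523809524, 232.0654761904762)
_z (206.54320987654322, 188.69135802469137) (261.00961538461536, 232.98076923076923)
[ 487.  -320.5] [ 486.9 -324.4   70. ] [33. 21.] 90.0
[ 493.2 -254.9] [ 492.  -253.9   70. ] [16.  33.5] 3.814074993133545
[ 499.1 -189.1] [ 497.7 -187.9   70. ] [16.1 33.4] 3.8140745162963867
[ 505.  -123.3] [ 503.4 -123.1   70. ] [15.3 33.4] 4.398705005645752
```

```bash
python3 g.py 222 584 240 1.66
```

```text
t 50.15 p [385.26 429.11 280.97] jaw 1.6557 xax [ 0.006  0.    -1.   ] F [ 0.4 -0.2 -0.1] M [ 0.02 -0.01 -0.03] open 44.3 j [ 0.73  0.38  1.63 -0.    1.13 -0.93]
turn [-0.004 -0.     0.006] | shift now [ 40.  149.8 168.2] | shift after turn [ 41.  148.8 168.8]
turn [3.137e+00 1.000e-02 1.000e-03] | shift now [ 40.  149.8 168.2] | shift after turn [  41.  -148.8 -168.8]
```

step_arm --pt "0 40 44 0 0 0" --pt "0 40 44 0 0 0" --pt "0 40 44 0 0 0" --pt "0 25 30 0 0 0" --pt "0 0 0 0 0 0" --pt "0 0 0 0 0 0"

```text
t: 50.9
eef_pos: [228.9, 575.1, 281.2]
tcp_rot: [-1.707, 1.563, -0.062]
ft_force: [0.4, -0.5, -0.6]
opening: 0.464
```

```bash
python3 - <<'E'
from h import *
snap("y")
g=lambda f:cv2.cvtColor(cv2.imread(f),cv2.COLOR_BGR2GRAY)
for n,box in(("top",(175,130,245,245)),("side",(195,212,325,262)),("side",(205,260,320,330))):
    a,b=g(f"pics/{n}0.png"),g(f"pics/{n}_y.png");x0,y0,x1,y1=box
    A,B=[np.float32(i[y0:y1,x0:x1]) for i in(a,b)]
    print(n,"shift",cv2.phaseCorrelate(A,B),"diff",np.abs(A-B).mean())
def cen(im,x0,y0,x1,y1,T):
    m=cv2.moments((im[y0:y1,x0:x1]<T).astype(np.uint8),True);return m['m10']/m['m00']+x0,m['m01']/m['m00']+y0
for tg in("0","_y","_c"):
    t,s=g(f"pics/top{tg}.png"),g(f"pics/side{tg}.png")
    if tg!="_c":
        a,b=cen(t,195,165,225,212,110),cen(s,240,222,285,240,85);print(tg,a,b,tri(a,b))
a=cv2.imread("pics/side0.png")[205:265,195:325];b=cv2.imread("pics/side_y.png")[205:265,195:325]
cv2.imwrite("pics/cmp.png",cv2.resize(np.vstack([a,b]),None,fx=4.6,fy=4.6,interpolation=cv2.INTER_CUBIC))
E
```

```text
top shift ((0.22897045710541875, 0.21250135396036285), 0.7780172178038844) diff 5.2690682
side shift ((0.9227869798958466, -0.44688256694254136), 0.9831078496862341) diff 5.1704617
side shift ((-0.0035141432662442185, -0.014999212602461398), 0.9443957049537588) diff 2.7792547
0 (206.01111111111112, 188.24444444444444) (259.58252427184465, 233.2233009708738) (array([526.46776064, 137.46726484,  97.6573024 ]), np.float64(2.3919694252138037))
_y (206.5, 188.40243902439025) (260.89719626168227, 233.0373831775701) (array([524.68604966, 136.22113495,  97.2777009 ]), np.float64(0.39169149368470774))
```

View pics/cmp.png

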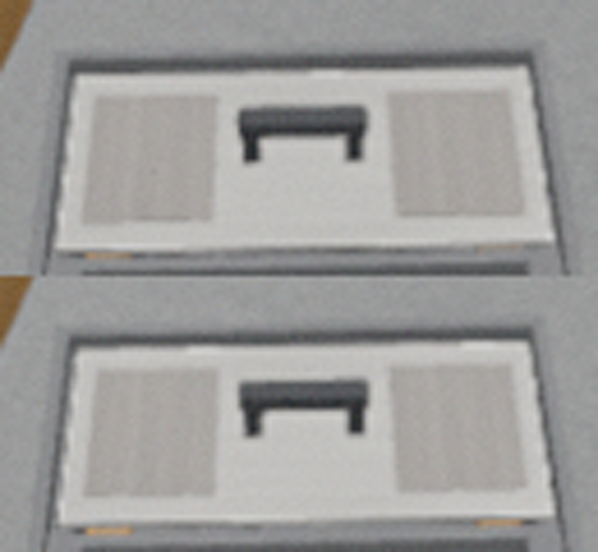

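The hatch looks as it did at the start, shifted by about 1–2 mm within its play, with the bar at the same height. Handing in.

```bash
python3 -c "
from cell import env
print(env.job_done(), env.state()['t'])"
```

```text
the job is handed in; nothing more can be done
the job is handed in; nothing more can be done
```

The job is done and handed in at about 51 s. I parked the hatch on its runway, moved all four brackets from the well to pads 0–3, and slid the hatch back into its recess. No verdict was reported.

- **Brackets:** each dropped over its studs on the first try. I pressed each to 116–117 mm TCP height, which puts the foot down on the pad, feeling about 8–13 N upward. In the final pictures, those on pads 1–3 measured within 1–2 mm of their pads, in line with the camera's known offset.
- **Hatch:** it lies flat in the recess, about 1–2 mm from where it started. The bar's measured height is unchanged to 0.4 mm, though both readings came out about 9 mm below the bar's real height, so only the difference counts. It was still hanging a fraction of a millimetre up when I released it, so I did not feel it bottom out.
- **Bystanders:** in the top view they show less than 0.15 px of movement. The gripper is well clear of everything.
- **Checks that disagreed:** the outline check on pad 0 came out 4 mm off because its mask also took in something beside the bracket (likely shadow or the casing side). For that bracket I relied on the press-down and on both views showing it flat with the studs through its holes. A first side-view comparison of the hatch was spoiled by the arm in view and came out clean once I moved the arm away.

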